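# Tap a taper arbor home in a scanning turntable

## Robot

A 6-joint arm with a two-finger parallel gripper is mounted at the origin on the work surface. World frame = base frame: x ahead of the robot, y to its left, z up, the work surface at z = 0. Lengths are in m, angles in degrees, forces in N, time in s.
With the tool pointing down it reaches from about 0.4 to 0.825 m from the base axis. Payload 7 kg.
Tool frame: the origin (TCP) lies on the centre line of the jaws, within the pads' length; the fingertips stand 11 mm ahead of it and the grasp point (between the pads) lies 8 mm behind it; z points along the fingers, y is the line along which they close (so a half turn about z gives the same grasp; the last joint's range is limited). The gripper opens to 88 mm and grips with 3 to 60 N. Pads are 19 mm wide; open, the fingers measure 130 mm over their backs; the gripper's body (78 mm by 193 mm) begins 47 mm behind the grasp point.
Start: joints at [88.241, 20.546, 0.682, 0, -70.136, -16.507], TCP at [0.212, 0.641, 0.238] pointing down, gripper open.
Joint ranges: [-176.03, 176.03], [-82.01, 121.73], [-58.28, 71.71], [-173.87, 95.51], [-174.79, -0.11], [-173.66, 173.66]. Speed limits (degrees/s): [136.94, 136.94, 172.46, 180, 180, 180].

## Interface

Orientations are given as [roll, pitch, yaw] about the fixed x, y, z axes, in that order (R = Rz(yaw) Ry(pitch) Rx(roll)).
In Python, from plant import r, capture, camera_model, job gives the robot as it stands.
- The arm moves only by the tool drive_tool, never from a script. Its argument "increments" is a list that holds one entry, the list of rows, each a list of 5 numbers: the gripper's target within -1 to 1 (fully open at 1, half-way at 0, shut at -1), then the shift along the tool's x, y, z scaled (see below), then the turn about the tool's z scaled (see below). In form: [[[gripper, tx, ty, tz, roll], ...]]. A call has 1 to 5 rows; each row is the pose to reach, as a shift and turn from the pose commanded when the call began, along the tool's axes at that moment, turning the shorter way round; what a row does not reach only later rows make up. The controller multiplies each number of a shift by 120 mm and each number of a turn by 360 degrees. A row lasts 1/8 s, in which the tool goes at most 62.5 mm and 10.7 degrees, less where a joint would pass 70% of its speed; a pose out of reach is approached as far as the arm can. A call with a number of a shift or a turn outside -1 to 1 is refused whole. A call with a gripper value outside its range is refused whole. The fingers move at their own pace and stop on an object; "squeeze" is the grip in N (left out, the last holds). Time passes only in rows, so rows that repeat a pose let the fingers close. It gives the time, the measured TCP pose, the force, the opening and the grip force at its end, in the units of the state.
- r.get_state(): the state, without advancing time (a new reading comes with each control period).
- capture(name): name is "scene" or "top" or "wrist"; returns the picture (384x512x3 uint8, red, green, blue); there is no depth.
- camera_model(name): a dict with "camera_matrix" (3x3 intrinsics, pixels), "rvec" (rotation vector, rad) and "tvec" (3), from world to camera coordinates, as OpenCV has them. Camera axes: x right, y down, z forward; pixel columns grow to the right and rows downward; lengths in m; the calibration is good to about 2 mm. A picture is of the moment at which its call begins: read the wrist's pose just before it. camera_model takes no time and is no camera call; for the wrist camera it gives the pose at the moment of the call.
- job.close_job(): hands the job in; it is judged then, once.
The state is a dict: "time_s": time; "joints": joint angles; "qd": joint speeds; "joint_torque": joint torques, N m; "tcp_pos": TCP position; "eef_rot": TCP orientation; "contact_force": force on the tool from outside, world axes, zero at the start; "moment": the same for the moment, N m; "gripper_width": finger opening in m; "gripper_force": force on a finger pad.
Only numpy, scipy, OpenCV 4.12 (cv2) and the standard library are available. Lean on these libraries where they do the work, as an engineer would, in place of code of your own. Each camera call takes 0.05 s, during which the arm holds its last target. There are 200 camera calls.

## Task

Set the flat-topped arbor with the brass collar from the rack lightly into the taper socket in the middle of the turntable and let go while its collar still stands clear of the socket. Then tap its flat top with the soft-face mallet until the taper locks with the collar down on the socket's face, and set the mallet back on the bench. Strike nothing but the arbor, and leave everything else where it is.

Things in the scene. Friction and masses are not known exactly. Their poses are not given: they have to be found in the camera images.
- arbor: The arbor to fit (loose, 0.5 kg, round about its z axis): tapered shank 54 mm long (28.5 mm thick at the top, 23.5 mm at the tip), above it a brass collar 44 mm across and 12 mm thick, then a straight steel spigot 25.6 mm across, 50 mm tall. Origin on the axis at the collar's underside. Starts upright in any one of the rack's three holes, its collar on the rack's top. Hold it by the spigot.
- arbor_top (a point): Centre of the arbor's flat top, 62 mm above the collar's underside: where to tap. The taper grips by friction: each tap of some 20 to 30 N (the mallet moved down at 0.06 m/s with a force stop of 8 N) drives it 1 to 3 mm deeper and there it stays, until the collar meets the hub's face. Pressure under about 10 N hardly moves it; if it stops short, tap a little harder.
- socket (a point): Centre of the socket's mouth, level with the flat top face of the hub, 118 mm above the bench; z points up along the bore. The bore is 33 mm wide at the mouth, 27.4 mm 6 mm down and 22 mm 58 mm down; the shank never reaches its bottom. Set in lightly, the arbor stops with its collar about 3 to 7 mm above this point; when it is home its origin is at this height.
- turntable: Scanning turntable (fixed, does not turn): black base 198 mm across; black plate with white dots, 220 mm across, its top 108 mm above the bench; steel hub 60 mm across in the middle, rising to 118 mm, with the taper socket. Origin under its centre on the bench. It and the rack stand on either side of the bench's middle, either way round.
- rack: Wooden adapter rack (fixed), 236 x 80 x 62 mm; three holes of 34 mm in a row along its x axis at -75, 0 and +75 mm. Origin under its centre on the bench. The adapters stand in the holes with their collars on its top, 62 mm above the bench.
- mallet_head (a point): Centre of the mallet's head, 45 mm above its lower face.
- ball_adapter: Bystander in the rack (loose): adapter with the same shank, a dark collar and a white ball of 38 mm on a thin stem; its top is 85 mm above its origin, which lies on the axis at the collar's underside.
- disc_adapter: Bystander in the rack (loose): adapter with the same shank, a dark collar and a black disc 64 mm across with white dots; its top is 44 mm above its origin, which lies on the axis at the collar's underside.
- spray_can: Bystander (loose): matting-spray can, 52 mm across and 165 mm tall, standing between the robot and the mallet. Origin under its centre.
- bracket: Bystander (loose): black plastic bracket with white dots, 110 x 75 x 40 mm. Origin under its centre.
- marker_tin: Bystander (loose): flat steel tin, 64 mm across and 24 mm tall. Origin under its centre.
- driver: Bystander (loose): screwdriver with a red handle, 170 mm long, about 30 mm high, lying along its x axis at the left of the bench. Origin near its middle.
- mallet: Soft-face mallet (loose, 0.6 kg), standing on one face of its head: round head 44 mm across and 90 mm tall, steel with orange ends; black handle 24 mm wide and 28 mm tall, level along the mallet's +x, its axis 45 mm up, from the head to 170 mm from the head's axis. Origin at the centre of the lower face, z up. The head itself can be gripped, fingers either side of the handle; it stands stably.
There are look-alikes about, which are no part of the job. Leave any blue or red look-alike of the arbor alone. What is meant by the mallet is not purple, and is the smaller of those in its own colour.

How it is judged:
By the outcome, as a careful person would: the job done as asked, in the order asked, and still so for the second after the job is handed in, with the robot touching nothing.
It also fails if it takes over 67 s, if anything falls off the work surface, if the arm or the gripper's body presses on something with over 40 N, if the wrist force passes 120 N, or if a joint passes its speed limit or range.

## Working session

There is one attempt and no reset: what is moved stays moved. The work goes in short steps, Python scripts to look and compute and a tool call to move; the robot and the scene stay as the last step left them, time stands still between calls to the robot, and variables do not carry over. Pictures are saved under pics/ and viewed, at most 10 in all, crops included, and the job is handed in when it is done.

Besides the shell and the picture viewer there is one more tool, called in YAML: its name, and indented under it one key for each argument. drive_tool: Moves the arm, as the interface text tells. Its arguments: {"type":"object","properties":{"increments":{"type":"array"},"squeeze":{"type":"number"}},"required":["increments"]}

```bash
ls; mkdir -p pics
python3 - <<'E'
from plant import r,capture,camera_model,job
import cv2,numpy as np
print(r.get_state())
for n in("scene","top"):
    im=capture(n); np.save(f"pics/{n}0.npy",im)
    cv2.imwrite(f"pics/{n}0.png",cv2.resize(im[:,:,::-1],(800,600),interpolation=cv2.INTER_CUBIC))
    print(n,camera_model(n))
E
```

```text
pics
{'time_s': 0.0, 'joints': array([ 8.82406957e+01,  2.05914343e+01,  6.34044178e-01, -2.05431364e-02,
       -7.01344027e+01, -1.65048751e+01]), 'qd': array([-0.18361765,  0.09133613,  0.04376077, -0.07098926, -0.09051448,
        0.06654153]), 'joint_torque': array([-2.43899194e-04, -5.82708764e+01,  2.93058425e+01,  6.99742019e+00,
        6.92840738e-03, -1.74475194e-04]), 'tcp_pos': array([0.21144106, 0.64054207, 0.23662339]), 'eef_rot': array([ 1.79906502e+02, -7.56458233e-03, -1.82711696e+01]), 'contact_force': array([-0.01075988,  0.36374924,  0.0741344 ]), 'moment': array([-0.02294565, -0.06387535,  0.01113199]), 'gripper_force': 0.0, 'gripper_width': 0.08771129398284601}
scene {'camera_matrix': array([[477.38129014,   0.        , 255.31132937],
       [  0.        , 477.38129014, 192.81174507],
       [  0.        ,   0.        ,   1.        ]]), 'rvec': array([ 2.17292508,  1.54258221, -0.43611926]), 'tvec': array([-0.19163189, -0.27561429,  1.66997829])}
top {'camera_matrix': array([[376.42726863,   0.        , 262.26562811],
       [  0.        , 376.42726863, 190.46932843],
       [  0.        ,   0.        ,   1.        ]]), 'rvec': array([ 2.14461024, -2.13371619,  0.21436502]), 'tvec': array([0.0194297 , 0.45810065, 1.34541735])}
```

View pics/scene0.png

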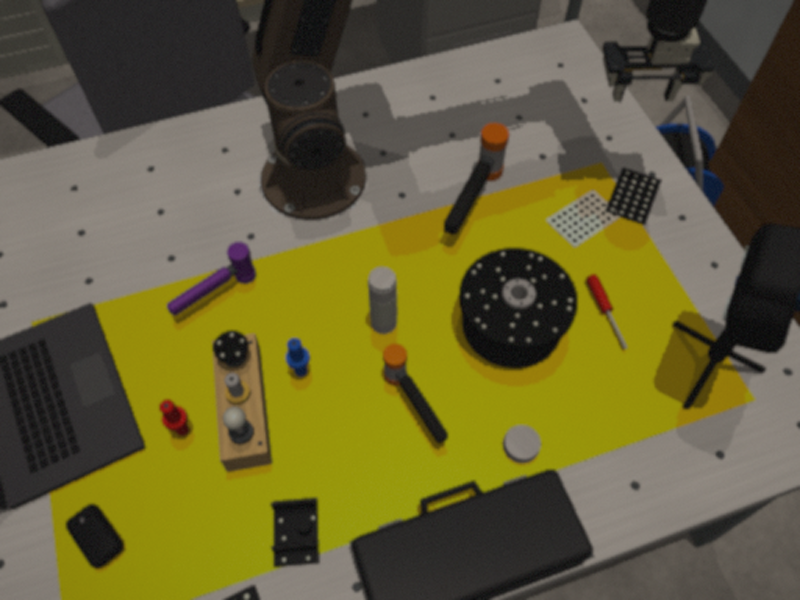

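View pics/top0.png

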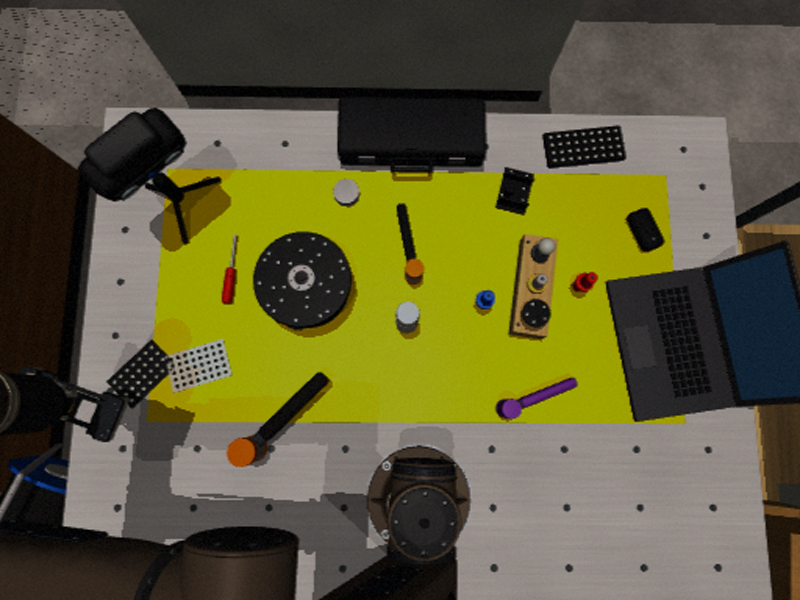

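Scene and top views: the arbor (brass collar) is in the rack's middle hole at top pixel (540,282)/800. Hub is at (301,278) and the small orange mallet at (414,268), handle pointing away from the robot. The spray can is at (407,317). The larger orange mallet at (240,450) and the purple one are decoys.

```bash
cat > h.py <<'E'
from plant import r,capture,camera_model,job
import cv2,numpy as np
def onplane(uv,z,m):
    uv=np.atleast_2d(np.array(uv,float)); R=cv2.Rodrigues(m["rvec"])[0]; t=m["tvec"].ravel()
    d=np.c_[uv,np.ones(len(uv))]@np.linalg.inv(m["camera_matrix"]).T@R   # R^T d
    c=-R.T@t; return c+d*((z-c[2])/d[:,2])[:,None]
def proj(P,m): return cv2.projectPoints(np.atleast_2d(np.array(P,float)),m["rvec"],m["tvec"],m["camera_matrix"],None)[0][:,0]
def blobs(mask,amin=8):
    n,l,s,c=cv2.connectedComponentsWithStats(mask.astype(np.uint8)); return [(s[i,4],c[i].round(2),s[i,:4]) for i in range(1,n) if s[i,4]>=amin]
def tool(d):  # world vector -> tool axes in units of 120 mm
    from scipy.spatial.transform import Rotation as Ro
    s=r.get_state(); R=Ro.from_euler('xyz',s["eef_rot"],degrees=True); return R.inv().apply(d)/0.12
E
python3 - <<'E'
from h import *
m=camera_model("top"); im=np.load("pics/top0.npy"); hsv=cv2.cvtColor(im,cv2.COLOR_RGB2HSV)
k=.64
for n,p,z in [("arbor top",(541,279),.124),("ball",(546,245),.128),("disc",(537,314),.106),("hub",(301,278),.118),("mallet head",(414,268),.09),("handle end",(402,206),.059),("can",(407,313),.165),("tin",(346,191),.024),("driver",(229,285),.02),("blue",(486,298),.06),("red",(588,281),.06),("big mal",(241,452),.1),("big handle",(325,378),.06),("case",(413,173),.05),("bracket",(516,190),.04),("tripod",(215,182),.02),("rack c0",(523,236),.062),("rack c1",(556,238),.062),("rack c2",(547,338),.062),("rack c3",(511,334),.062)]:
    print(n,onplane(np.array(p)*k,z,m)[0].round(3))
o=(hsv[...,0]<14)&(hsv[...,1]>150)&(hsv[...,2]>110)
print(*[(b,onplane(b[1],.09,m)[0].round(4)) for b in blobs(o)],sep="\n")
ms=camera_model("scene"); ims=np.load("pics/scene0.npy"); hs=cv2.cvtColor(ims,cv2.COLOR_RGB2HSV)
o=(hs[...,0]<14)&(hs[...,1]>150)&(hs[...,2]>110)
print(*[(b,onplane(b[1],.085,ms)[0].round(4)) for b in blobs(o)],sep="\n")
print(camera_model("wrist")); w=capture("wrist")
E
```

```text
arbor top [ 0.487 -0.27   0.124]
ball [ 0.565 -0.283  0.128]
disc [ 0.411 -0.262  0.106]
hub [0.487 0.266 0.118]
mallet head [0.518 0.013 0.09 ]
handle end [0.677 0.041 0.059]
can [0.402 0.03  0.165]
tin [0.726 0.179 0.024]
driver [0.489 0.452 0.02 ]
blue [ 0.455 -0.155  0.06 ]
red [ 0.497 -0.397  0.06 ]
big mal [0.109 0.383 0.1  ]
big handle [0.269 0.213 0.06 ]
case [0.764 0.015 0.05 ]
bracket [ 0.727 -0.237  0.04 ]
tripod [0.747 0.501 0.02 ]
rack c0 [ 0.605 -0.246  0.062]
rack c1 [ 0.6   -0.325  0.062]
rack c2 [ 0.362 -0.294  0.062]
rack c3 [ 0.371 -0.211  0.062]
((np.int32(104), array([145.17, 182.01]), array([142, 171,   8,  22], dtype=int32)), array([0.4765, 0.4371, 0.09  ]))
((np.int32(68), array([374.85, 178.99]), array([369, 174,  13,  12], dtype=int32)), array([ 0.4939, -0.3816,  0.09  ]))
((np.int32(179), array([152.76, 289.69]), array([145, 280,  18,  19], dtype=int32)), array([0.1072, 0.3905, 0.09  ]))
((np.int32(175), array([316.38,  84.86]), array([308,  79,  17,  13], dtype=int32)), array([0.0796, 0.3956, 0.085 ]))
((np.int32(114), array([383.68, 186.61]), array([377, 176,  14,  22], dtype=int32)), array([0.5222, 0.4234, 0.085 ]))
((np.int32(45), array([106.38, 259.64]), array([103, 256,   8,   8], dtype=int32)), array([ 0.4835, -0.3925,  0.085 ]))
((np.int32(68), array([112.15, 268.54]), array([104, 261,  15,  13], dtype=int32)), array([ 0.5143, -0.3824,  0.085 ]))
{'camera_matrix': array([[273.78168942,   0.        , 251.22071025],
       [  0.        , 273.78168942, 190.79366965],
       [  0.        ,   0.        ,   1.        ]]), 'rvec': array([-1.74262048,  2.41298622,  0.30636686]), 'tvec': array([ 0.67350399, -0.0314562 ,  0.3896631 ])}
```

drive_tool:
  increments:
    - [[1,0.4,0.23,-0.4,-0.03],[1,0.75,0.5,-0.75,-0.03],[1,1.0,0.7,-0.75,-0.03],[1,1.0,0.7,-0.75,-0.03]]

```text
time_s: 0.65
tcp_pos: [0.3009, 0.5215, 0.3297]
eef_rot: [-179.8, -0.0, -7.6]
contact_force: [-0.3, 1.3, -0.4]
gripper_width: 0.0876
gripper_force: 0.0
```

drive_tool:
  increments:
    - [[1,0.31,0.32,0,0],[1,0.62,0.64,0,0],[1,0.92,0.95,0,0]]

```text
time_s: 1.02
tcp_pos: [0.3942, 0.3953, 0.3269]
eef_rot: [180.0, 0.0, -7.4]
contact_force: [0.5, -0.7, 0.7]
gripper_width: 0.0878
gripper_force: 0.0
```

drive_tool:
  increments:
    - [[1,0.31,0.32,0,0],[1,0.62,0.64,0,0],[1,0.92,0.95,0,0],[1,0.92,0.95,0,0]]

```text
time_s: 1.52
tcp_pos: [0.4898, 0.2667, 0.3268]
eef_rot: [179.9, 0.0, -7.7]
contact_force: [-0.0, 0.7, -0.2]
gripper_width: 0.0877
gripper_force: 0.0
```

Run:
```python
from h import *
s=r.get_state(); print(s["time_s"],s["tcp_pos"],s["eef_rot"])
m=camera_model("wrist"); im=capture("wrist"); np.save("pics/w1.npy",im)
cv2.imwrite("pics/w1.png",im[:,:,::-1])
R=cv2.Rodrigues(m["rvec"])[0]; print(-R.T@m["tvec"].ravel(),R[2], m["rvec"],m["tvec"]); print(proj([[.487,.266,.118],[.518,.013,.09]],m))
```

```text
1.525 [0.48977028 0.2666537  0.32680502] [ 1.79928448e+02  4.25841290e-02 -7.67636889e+00]
[0.55694035 0.25693879 0.47414686] [-0.24968853  0.032486   -0.96778112] [-1.94702393  2.22919816  0.28385641] [0.32876752 0.38120426 0.58958508]
[[251.15971281 174.61096465]
 [431.8188964  123.96782518]]
```

View pics/w1.png

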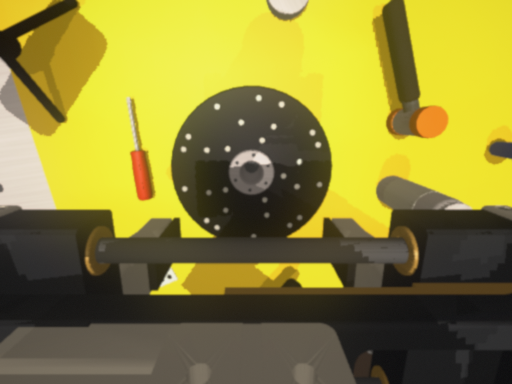

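Wrist view: hub at pixel (251,172), mallet head's orange top at (431,122) with the handle running up to (395,5), can top at right edge.

Run:
```python
from h import *
im=np.load("pics/w1.npy"); m=dict(camera_matrix=camera_model("wrist")["camera_matrix"],rvec=np.array([-1.94702393,2.22919816,0.28385641]),tvec=np.array([.32876752,.38120426,.58958508]))
hsv=cv2.cvtColor(im,cv2.COLOR_RGB2HSV); g=cv2.cvtColor(im,cv2.COLOR_RGB2GRAY)
print(g[172,215:290])
# hub outer outline
mask=((g>95)&(hsv[...,1]<80)).astype(np.uint8); mask[:140]=0;mask[205:]=0;mask[:,:220]=0;mask[:,285:]=0
c=max(cv2.findContours(mask,0,cv2.CHAIN_APPROX_NONE)[0],key=cv2.contourArea)
e=cv2.fitEllipse(cv2.convexHull(c)); W=onplane(cv2.convexHull(c)[:,0],.118,m)
print("hub",e,cv2.minEnclosingCircle((W[:,:2]*1000).astype(np.float32)),onplane(e[0],.118,m))
# plate outline (yellow hole) front visible part
y=(hsv[...,0]>20)&(hsv[...,0]<35)&(hsv[...,1]>150)
o=(hsv[...,0]<16)&(hsv[...,1]>150)&(g>110); o[:90]=0;o[:,:380]=0
for b in blobs(o,30):
    print(b,onplane(b[1],.09,m))
cc=max(cv2.findContours(o.astype(np.uint8),0,cv2.CHAIN_APPROX_NONE)[0],key=cv2.contourArea)
print(g[122,405:455],hsv[122,405:455,2])
print("handle",onplane([[395,2],[408,98]],.059,m))
mt=camera_model("top"); it=np.load("pics/top0.npy"); ht=cv2.cvtColor(it,cv2.COLOR_RGB2HSV)
print(it[165:180,265][:, :].tolist())
gt=cv2.cvtColor(it,cv2.COLOR_RGB2GRAY); mk=np.zeros_like(gt); mk[165:192,180:206]=((gt>80)&(ht[...,1]<80))[165:192,180:206]
c=max(cv2.findContours(mk,0,cv2.CHAIN_APPROX_NONE)[0],key=cv2.contourArea); e=cv2.fitEllipse(cv2.convexHull(c)); print("top hub",e,onplane(e[0],.118,mt))
# mallet in top
mk=(ht[...,0]<18)&(ht[...,1]>150); mk[:160]=0; mk[185:]=0; mk[:,:250]=0; mk[:,285:]=0
for b in blobs(mk): print("top mallet",b,onplane(b[1],.09,mt))
```

```text
[ 37  37  36  36  37  35  35  35  34  35  34  34  38  56  81  97 102 103
 103 102 103 102 102  97  88  79  74  73  74  76  76  75  72  69  64  60
  60  61  63  69  73  76  77  76  75  75  78  86 104 126 135 137 136 135
 135 135 134 126 103  71  46  40  40  39  39  41  45  54  59  56  47  42
  41  41  40]
hub ((251.42437744140625, 170.66995239257812), (42.97074890136719, 44.58844757080078), 120.72834777832031) ((490.940673828125, 265.67572021484375), 29.934507369995117) [[0.49219463 0.26494318 0.118     ]]
(np.int32(58), array([425.26, 113.09]), array([417, 108,  16,  14], dtype=int32)) [[0.53366292 0.02222446 0.09      ]]
(np.int32(31), array([419.71, 131.06]), array([416, 123,  12,  14], dtype=int32)) [[0.51064884 0.02920322 0.09      ]]
[ 93  93  92  91  88  85  85  86  87  89  96 124 154 161 161 161 161 161
 161 161 161 161 160 161 160 160 159 160 159 159 159 159 159 160 159 159
 159 159 159 159 159 162 173 196 210 211 212 212 211 212] [104 105 105 108 113 119 121 123 125 128 140 183 227 238 240 240 240 240
 240 240 240 240 240 240 240 240 240 240 240 240 240 240 240 240 240 240
 240 240 240 240 240 240 240 240 240 240 240 240 240 240]
handle [[0.68106078 0.04664636 0.059     ]
 [0.55631116 0.02846055 0.059     ]]
[[79, 54, 19], [159, 88, 1], [163, 88, 6], [161, 87, 0], [163, 89, 8], [165, 90, 12], [163, 90, 10], [163, 93, 12], [161, 89, 3], [161, 90, 4], [160, 86, 0], [160, 93, 11], [83, 32, 3], [48, 29, 17], [39, 35, 36]]
top hub ((192.39349365234375, 177.2115020751953), (16.12464141845703, 16.838869094848633), 83.50489044189453) [[0.48921397 0.26678856 0.118     ]]
top mallet (np.int32(114), array([264.61, 171.6 ]), array([259, 165,  12,  14], dtype=int32)) [[0.5178076  0.01470403 0.09      ]]
top mallet (np.int32(14), array([263.86, 179.71]), array([259, 177,  11,   5], dtype=int32)) [[0.48813959 0.01732247 0.09      ]]
```

drive_tool:
  increments:
    - [[1,0.05,0.5,0,0],[1,0.11,1.0,0,0]]

```text
time_s: 1.82
tcp_pos: [0.4854, 0.1482, 0.3268]
eef_rot: [180.0, 0.1, -7.3]
contact_force: [2.0, 0.3, -0.3]
gripper_width: 0.0876
gripper_force: 0.0
```

drive_tool:
  increments:
    - [[1,0.05,0.5,0,0],[1,0.11,1.0,0,0]]

```text
time_s: 2.08
tcp_pos: [0.483, 0.027, 0.3274]
eef_rot: [-180.0, 0.0, -7.3]
contact_force: [1.8, -0.4, 0.2]
gripper_width: 0.0874
gripper_force: 0.0
```

drive_tool:
  increments:
    - [[1,0.05,0.5,0,0],[1,0.11,1.0,0,0]]

```text
time_s: 2.33
tcp_pos: [0.4809, -0.0937, 0.3276]
eef_rot: [-180.0, -0.0, -7.3]
contact_force: [1.1, 0.1, 1.1]
gripper_width: 0.0879
gripper_force: 0.0
```

drive_tool:
  increments:
    - [[1,0.05,0.5,0,0],[1,0.11,1.0,0,0]]

```text
time_s: 2.58
tcp_pos: [0.4787, -0.2146, 0.3275]
eef_rot: [-180.0, -0.0, -7.4]
contact_force: [1.6, 0.4, 0.9]
gripper_width: 0.0877
gripper_force: 0.0
```

drive_tool:
  increments:
    - [[1,0.1,0.44,0.2,0],[1,0.1,0.44,0.4,0],[1,0.1,0.44,0.4,0]]

```text
time_s: 2.95
tcp_pos: [0.4829, -0.2671, 0.2772]
eef_rot: [-180.0, 0.3, -7.5]
contact_force: [0.5, -0.1, 1.5]
gripper_width: 0.0875
gripper_force: 0.0
```

Run:
```python
from h import *
s=r.get_state(); print(s["time_s"],s["tcp_pos"],s["eef_rot"])
m=camera_model("wrist"); im=capture("wrist"); np.save("pics/w2.npy",im); np.save("pics/w2m.npy",m,allow_pickle=True)
cv2.imwrite("pics/w2.png",im[:,:,::-1])
print(proj([[.487,-.27,.124],[.487,-.27,.074]],m))
```

```text
2.95 [ 0.48286838 -0.26714934  0.27724695] [-179.95660549    0.26648373   -7.48042435]
[[252.62789704 177.47076878]
 [252.4597854  169.42774554]]
```

View pics/w2.png

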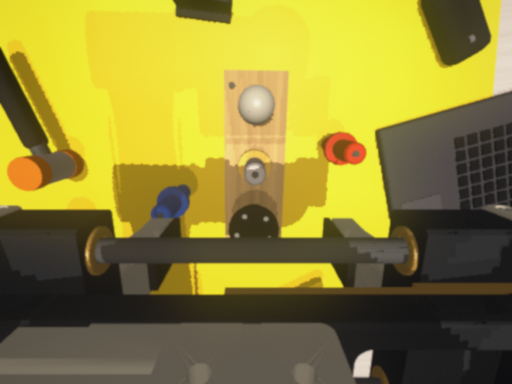

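Wrist view: arbor's flat top at about (255,174), brass collar behind it, ball adapter at (256,103), disc at (254,225). The rack is aligned with the gripper, and the blue and red look-alikes are clear on either side.

Run:
```python
from h import *
im=np.load("pics/w2.npy"); m=np.load("pics/w2m.npy",allow_pickle=True).item()
hsv=cv2.cvtColor(im,cv2.COLOR_RGB2HSV); g=cv2.cvtColor(im,cv2.COLOR_RGB2GRAY)
mk=np.zeros_like(g); sub=(slice(160,190),slice(238,272)); mk[sub]=(hsv[...,1]<60)[sub]
for b in blobs(mk): print(b,onplane(b[1],.124,m))
print(g[174,238:272]); print(g[155:190,255])
```

```text
(np.int32(313), array([254.49, 172.82]), array([245, 163,  20,  21], dtype=int32)) [[ 0.49198   -0.2727455  0.124    ]]
[129 132 137 142 143 135 124 125 137 143 144 144 138 121  93  81  79  79
  80  88 111 134 141 140 140 137 128 121 129 139 138 134 133 133]
[203 194 157 115 100  99 101 115 146 171 200 221 224 208 171 141 113  90
  80  79  79  80  92 120 136 141 142 141 133 123 124 129 130 127 118]
```

drive_tool:
  increments:
    - [[1,0.07,0.035,0.3,0],[1,0.07,0.035,0.65,0],[1,0.07,0.035,1.0,0],[1,0.07,0.035,1.0,0]]

```text
time_s: 3.5
tcp_pos: [0.4906, -0.2716, 0.1583]
eef_rot: [-180.0, 0.2, -7.4]
contact_force: [-0.2, -0.6, 1.2]
gripper_width: 0.0874
gripper_force: 0.0
```

drive_tool:
  increments:
    - [[1,0,0,0.25,0],[1,0,0,0.48,0],[1,0,0,0.48,0],[-1,0,0,0.48,0],[-1,0,0,0.48,0]]
  squeeze: 25

```text
time_s: 4.12
tcp_pos: [0.4926, -0.2733, 0.104]
eef_rot: [180.0, -0.2, -7.4]
contact_force: [-0.5, 0.3, -0.4]
gripper_width: 0.073
gripper_force: 0.0
```

drive_tool:
  increments:
    - [[-1,0,0,0,0],[-1,0,0,0,0],[-1,0,0,0,0],[-1,0,0,0,0]]

```text
time_s: 4.62
tcp_pos: [0.4912, -0.2732, 0.1019]
eef_rot: [180.0, 0.0, -7.5]
contact_force: [0.7, -0.1, -0.5]
gripper_width: 0.0333
gripper_force: 0.0
```

drive_tool:
  increments:
    - [[-1,0,0,0,0],[-1,0,0,0,0],[-1,0,0,0,0]]

```text
time_s: 5.0
tcp_pos: [0.4914, -0.2729, 0.1019]
eef_rot: [-180.0, -0.0, -7.5]
contact_force: [1.3, 3.4, 0.5]
gripper_width: 0.0251
gripper_force: 25.0
```

drive_tool:
  increments:
    - [[-1,0,0,-0.15,0],[-1,0,0,-0.45,0],[-1,0,0,-0.9,0],[-1,0,0,-0.9,0]]

```text
time_s: 5.5
tcp_pos: [0.4933, -0.274, 0.2138]
eef_rot: [179.9, -0.4, -7.4]
contact_force: [-0.4, -0.2, -6.3]
gripper_width: 0.025
gripper_force: 25.0
```

Run:
```python
from h import *
s=r.get_state(); print(s)
```

```text
{'time_s': 5.5, 'joints': array([-9.13495997e+00,  1.09213011e+01, -1.58552343e+01,  7.56504561e-02,
       -6.28299789e+01,  9.16527884e+01]), 'qd': array([-0.05303403,  2.55411557, -4.5921908 , -2.24009715,  2.77368781,
       -0.07953863]), 'joint_torque': array([-1.45437531e-01, -4.75810575e+01,  3.09103417e+01,  7.72638291e+00,
       -8.78775548e-01,  1.64590412e-03]), 'tcp_pos': array([ 0.49325569, -0.27401582,  0.21384068]), 'eef_rot': array([179.92113929,  -0.39135364,  -7.44758891]), 'contact_force': array([-0.36278504, -0.24901255, -6.33873253]), 'moment': array([-0.0294197 , -0.09627676,  0.06003105]), 'gripper_force': 24.9856299161911, 'gripper_width': 0.02503471133877353}
```

drive_tool:
  increments:
    - [[-1,-0.03,-0.2,-0.3,0],[-1,-0.07,-0.55,-0.7,0],[-1,-0.13,-1.0,-0.7,0]]

```text
time_s: 5.88
tcp_pos: [0.4925, -0.1518, 0.2959]
eef_rot: [-180.0, -0.2, -7.6]
contact_force: [1.0, 0.2, -5.8]
gripper_width: 0.0247
gripper_force: 25.0
```

drive_tool:
  increments:
    - [[-1,-0.05,-0.4,0,0],[-1,-0.09,-0.7,0,0],[-1,-0.13,-1.0,0,0]]

```text
time_s: 6.25
tcp_pos: [0.4903, -0.0299, 0.2921]
eef_rot: [180.0, 0.2, -7.5]
contact_force: [0.2, 0.5, -5.2]
gripper_width: 0.0254
gripper_force: 25.0
```

drive_tool:
  increments:
    - [[-1,-0.05,-0.4,0,0],[-1,-0.09,-0.7,0,0],[-1,-0.13,-1.0,0,0]]

```text
time_s: 6.62
tcp_pos: [0.4905, 0.0908, 0.292]
eef_rot: [179.9, 0.2, -7.5]
contact_force: [0.8, 1.0, -3.9]
gripper_width: 0.0252
gripper_force: 25.0
```

drive_tool:
  increments:
    - [[-1,-0.05,-0.4,0,0],[-1,-0.09,-0.7,0,0],[-1,-0.13,-1.0,0,0]]

```text
time_s: 7.0
tcp_pos: [0.4907, 0.2117, 0.2918]
eef_rot: [179.9, 0.2, -7.5]
contact_force: [0.1, 0.1, -5.2]
gripper_width: 0.025
gripper_force: 25.0
```

drive_tool:
  increments:
    - [[-1,-0.06,-0.3,0,0],[-1,-0.08,-0.45,0,0],[-1,-0.08,-0.45,0,0],[-1,-0.08,-0.45,0,0]]

```text
time_s: 7.5
tcp_pos: [0.489, 0.2648, 0.2931]
eef_rot: [179.9, 0.1, -7.5]
contact_force: [0.3, -0.8, -5.1]
gripper_width: 0.0249
gripper_force: 25.0
```

Run:
```python
from h import *
s=r.get_state(); print(s["time_s"],s["tcp_pos"],s["eef_rot"])
m=camera_model("wrist"); im=capture("wrist"); np.save("pics/w3.npy",im); np.save("pics/w3m.npy",m,allow_pickle=True)
cv2.imwrite("pics/w3.png",cv2.resize(im[100:260,150:350,::-1],(800,640))[:600])
print(proj([[.4905,.266,.118],[s["tcp_pos"][0],s["tcp_pos"][1],s["tcp_pos"][2]+.022]],m))
```

```text
7.5 [0.48899869 0.26484753 0.29313473] [ 1.79921487e+02  6.41197996e-02 -7.48749175e+00]
[[249.19758851 176.74779463]
 [249.68560465 258.3276415 ]]
```

View pics/w3.png

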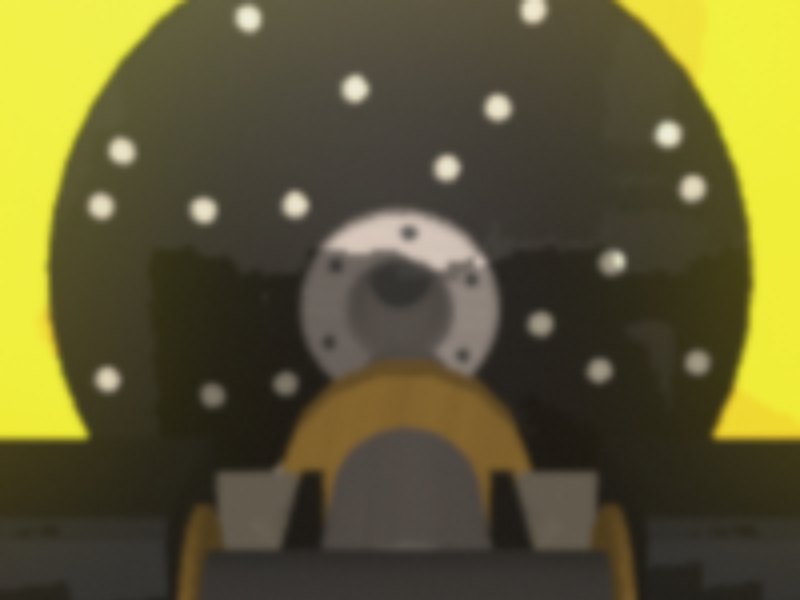

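Wrist close view (crop ×4, origin (150,100)): hub ring centred near crop (400,308) and bore mouth at (400,312). Held arbor's brass collar is centred near column 407, standing upright above.

Run:
```python
from h import *
from scipy.optimize import least_squares
im=np.load("pics/w3.npy"); m=np.load("pics/w3m.npy",allow_pickle=True).item()
hsv=cv2.cvtColor(im,cv2.COLOR_RGB2HSV); g=cv2.cvtColor(im,cv2.COLOR_RGB2GRAY).astype(float)
def edges(c,rad,a0,a1,sgn,ch):
    # radial strongest gradient around pixel centre
    out=[]
    for a in np.radians(np.arange(a0,a1,5)):
        rr=np.arange(rad-5,rad+5,.25); x=c[0]+rr*np.cos(a); y=c[1]+rr*np.sin(a)
        v=cv2.remap(ch.astype(np.float32),x.astype(np.float32)[None],y.astype(np.float32)[None],1)[0]
        v=cv2.GaussianBlur(v[None],(9,1),2)[0]; d=sgn*np.gradient(v); i=d.argmax(); out.append((x[i],y[i]))
    return np.array(out)
def circ(P,R):
    f=lambda q:np.hypot(P[:,0]-q[0],P[:,1]-q[1])-R
    s=least_squares(f,P[:,:2].mean(0),loss="soft_l1",f_scale=.0005); return s.x, np.abs(s.fun).mean()*1000
h=edges((250,177),25,-195,15,-1,g); print("hub",circ(onplane(h,.118,m),.030))
z0=r.get_state()["tcp_pos"][2]
c=edges((251.5,220),31,-150,-30,1,hsv[...,1]); print(c[::4].round(1).tolist())
for zc in (.2532+.012,.2532): print("collar",zc,circ(onplane(c,zc,m),.022))
```

```text
hub (array([0.48946129, 0.26577129]), np.float64(0.21310738956984165))
[[221.2, 202.5], [229.2, 193.4], [239.5, 187.1], [251.5, 185.0], [263.4, 187.3], [273.8, 193.4]]
collar 0.2652 (array([0.4928451 , 0.26305714]), np.float64(0.9788794461713409))
collar 0.2532 (array([0.49012657, 0.26311989]), np.float64(1.1053317660483386))
```

drive_tool:
  increments:
    - [[-1,0,-0.017,0.25,0],[-1,0,-0.017,0.5,0],[-1,0,-0.017,0.62,0],[-1,0,-0.017,0.62,0]]

```text
time_s: 8.05
tcp_pos: [0.4895, 0.2669, 0.2191]
eef_rot: [179.9, 0.0, -7.5]
contact_force: [0.8, -0.1, -5.1]
gripper_width: 0.0253
gripper_force: 25.0
```

drive_tool:
  increments:
    - [[-1,0,0,0.08,0],[-1,0,0,0.16,0],[-1,0,0,0.16,0],[-1,0,0,0.16,0]]

```text
time_s: 8.55
tcp_pos: [0.4896, 0.2677, 0.2005]
eef_rot: [180.0, -0.0, -7.5]
contact_force: [-0.1, 0.1, -5.4]
gripper_width: 0.0252
gripper_force: 25.0
```

Run:
```python
from h import *
s=r.get_state(); print(s["time_s"],s["tcp_pos"],s["eef_rot"],s["contact_force"],s["moment"])
m=camera_model("wrist"); im=capture("wrist"); np.save("pics/w4.npy",im); np.save("pics/w4m.npy",m,allow_pickle=True)
cv2.imwrite("pics/w4.png",cv2.resize(im[100:250,150:350,::-1],(800,600)))
```

```text
8.55 [0.48962024 0.26767166 0.20051719] [ 1.79988428e+02 -5.60840602e-03 -7.45957860e+00] [-0.07326771  0.08567082 -5.36566221] [-0.30697127 -0.12048477  0.03268987]
```

View pics/w4.png

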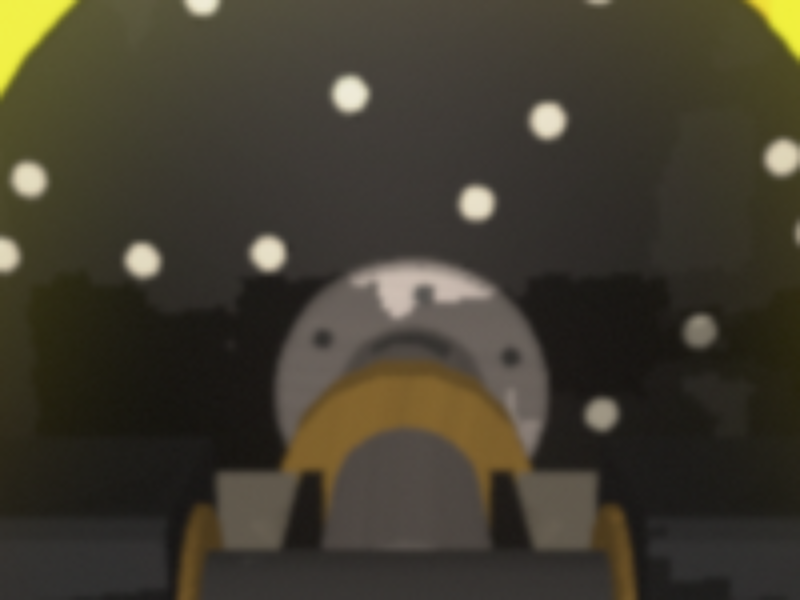

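The hub ring is centred at crop column 412 and the collar at 408, so it is aligned to under 1 mm and the tip has entered. I'll lower it gently.

drive_tool:
  increments:
    - [[-1,0,0.006,0.07,0],[-1,0,0.006,0.14,0],[-1,0,0.006,0.2,0],[-1,0,0.006,0.2,0]]

```text
time_s: 9.1
tcp_pos: [0.4894, 0.2668, 0.1755]
eef_rot: [179.9, 0.0, -7.5]
contact_force: [2.3, -1.4, -6.2]
gripper_width: 0.0252
gripper_force: 25.0
```

drive_tool:
  increments:
    - [[-1,0,0,0.02,0],[-1,0,0,0.04,0],[-1,0,0,0.04,0]]

```text
time_s: 9.48
tcp_pos: [0.4896, 0.2669, 0.1715]
eef_rot: [180.0, -0.0, -7.5]
contact_force: [2.9, -1.9, -5.5]
gripper_width: 0.0252
gripper_force: 25.0
```

drive_tool:
  increments:
    - [[-1,0.006,0.004,0.015,0],[-1,0.006,0.004,0.03,0],[-1,0.006,0.004,0.03,0]]

```text
time_s: 9.85
tcp_pos: [0.4902, 0.2665, 0.1678]
eef_rot: [-180.0, -0.0, -7.5]
contact_force: [2.3, -1.1, -5.2]
gripper_width: 0.0253
gripper_force: 25.0
```

drive_tool:
  increments:
    - [[-1,0,0,0.012,0],[-1,0,0,0.012,0]]

```text
time_s: 10.1
tcp_pos: [0.4903, 0.2665, 0.1665]
eef_rot: [-180.0, -0.0, -7.5]
contact_force: [3.6, -1.4, -3.7]
gripper_width: 0.0252
gripper_force: 25.0
```

drive_tool:
  increments:
    - [[-1,0,0,0.01,0],[-1,0,0,0.01,0]]

```text
time_s: 10.35
tcp_pos: [0.4903, 0.2665, 0.1655]
eef_rot: [-180.0, -0.0, -7.5]
contact_force: [3.3, -1.3, -2.6]
gripper_width: 0.0251
gripper_force: 25.0
```

drive_tool:
  increments:
    - [[-1,0.006,0.003,0.008,0],[-1,0.006,0.003,0.01,0],[-1,0.006,0.003,0.01,0]]

```text
time_s: 10.72
tcp_pos: [0.4908, 0.2663, 0.1642]
eef_rot: [-180.0, -0.0, -7.5]
contact_force: [1.4, 1.0, -0.1]
gripper_width: 0.0248
gripper_force: 25.0
```

drive_tool:
  increments:
    - [[-1,0.004,0.002,0.01,0],[-1,0.004,0.002,0.01,0]]

```text
time_s: 10.98
tcp_pos: [0.4912, 0.2661, 0.1633]
eef_rot: [-180.0, -0.0, -7.5]
contact_force: [-0.7, 1.5, 3.8]
gripper_width: 0.0248
gripper_force: 25.0
```

drive_tool:
  increments:
    - [[1,0,0,0,0],[1,0,0,0,0],[1,0,0,0,0],[1,0,0,0,0],[1,0,0,0,0]]

```text
time_s: 11.6
tcp_pos: [0.4912, 0.2656, 0.1629]
eef_rot: [180.0, 0.0, -7.5]
contact_force: [-1.0, 0.3, 0.1]
gripper_width: 0.0696
gripper_force: 0.0
```

drive_tool:
  increments:
    - [[1,0,0,-0.1,0],[1,0,0,-0.4,0],[1,0,0,-0.8,0],[1,0,0,-1.0,0],[1,0,0,-1.0,0]]

```text
time_s: 12.22
tcp_pos: [0.4921, 0.2664, 0.2862]
eef_rot: [-179.8, -0.2, -7.5]
contact_force: [-0.1, 0.2, -0.5]
gripper_width: 0.0877
gripper_force: 0.0
```

Run:
```python
from h import *
s=r.get_state(); print(s["time_s"],s["tcp_pos"],s["eef_rot"],s["contact_force"])
m=camera_model("wrist"); im=capture("wrist"); np.save("pics/w5.npy",im); np.save("pics/w5m.npy",m,allow_pickle=True)
cv2.imwrite("pics/w5.png",cv2.resize(im[100:250,150:350,::-1],(800,600)))
print(proj([[.4908,.266,.185],[.4908,.266,.118]],m))
```

```text
12.225 [0.49213175 0.26635627 0.28623892] [-179.77131927   -0.19767112   -7.45385906] [-0.08329833  0.15186178 -0.48012714]
[[251.32258778 195.83939143]
 [251.51916895 180.75909095]]
```

View pics/w5.png

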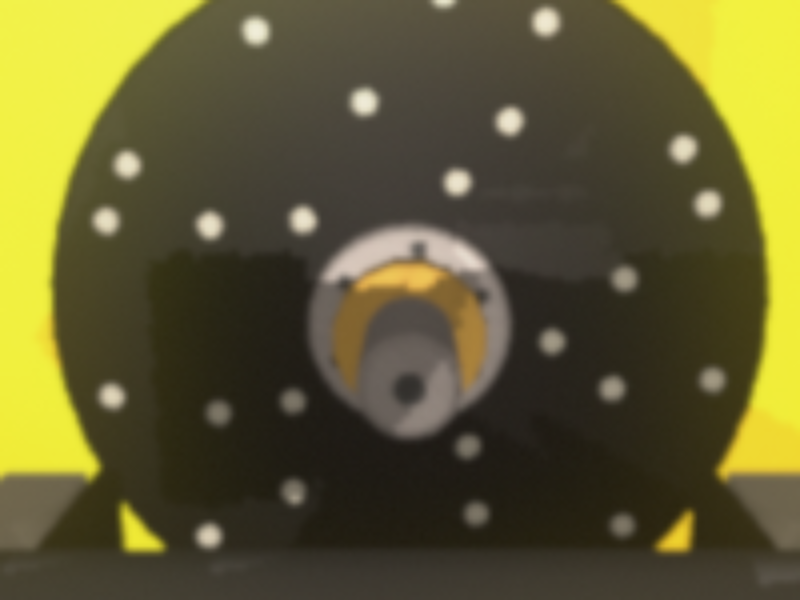

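The arbor stands free and upright in the socket, its top at crop (408,385), matching the prediction, with the collar inside the hub outline. Now the mallet.

drive_tool:
  increments:
    - [[1,0.1,0.4,0,0],[1,0.2,0.8,0,0],[1,0.25,1.0,0,0]]

```text
time_s: 12.65
tcp_pos: [0.5048, 0.1406, 0.2823]
eef_rot: [179.9, 0.1, -7.5]
contact_force: [-0.0, 0.1, 0.5]
gripper_width: 0.0875
gripper_force: 0.0
```

drive_tool:
  increments:
    - [[1,0.12,0.5,0,-0.02],[1,0.25,1.0,0,-0.046],[1,0.25,1.0,0,-0.046],[1,0.25,1.0,0,-0.046]]

```text
time_s: 13.15
tcp_pos: [0.5192, 0.0195, 0.2823]
eef_rot: [180.0, 0.1, 8.9]
contact_force: [1.1, 0.2, 0.9]
gripper_width: 0.0884
gripper_force: 0.0
```

Run:
```python
from h import *
s=r.get_state(); print(s["time_s"],s["tcp_pos"],s["eef_rot"],s["contact_force"])
m=camera_model("wrist"); im=capture("wrist"); np.save("pics/w6.npy",im); np.save("pics/w6m.npy",m,allow_pickle=True)
cv2.imwrite("pics/w6.png",im[:,:,::-1])
hsv=cv2.cvtColor(im,cv2.COLOR_RGB2HSV)
mk=(hsv[...,0]<18)&(hsv[...,1]>150)&(hsv[...,2]>130)
for b in blobs(mk,100): print(b,onplane(b[1],.09,m))
```

```text
13.15 [0.51922178 0.01950382 0.28232636] [1.79997188e+02 6.58044024e-02 8.93685006e+00] [1.08359248 0.21717165 0.8722239 ]
(np.int32(794), array([256.18, 174.4 ]), array([240, 154,  33,  37], dtype=int32)) [[0.52089274 0.01245976 0.09      ]]
```

View pics/w6.png

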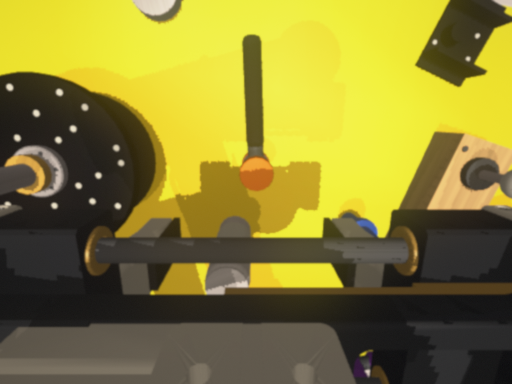

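Mallet head centre at (256,174), handle straight up the image to (252,38), can behind at (228,255). I'll grip the head, fingers either side of the handle.

drive_tool:
  increments:
    - [[1,-0.01,0.05,0.35,-0.005],[1,-0.01,0.05,0.7,-0.005],[1,-0.01,0.05,1.0,-0.005],[1,-0.01,0.05,1.0,-0.005]]

```text
time_s: 13.7
tcp_pos: [0.5175, 0.0145, 0.1605]
eef_rot: [180.0, 0.3, 10.9]
contact_force: [-0.2, 0.0, 0.2]
gripper_width: 0.0876
gripper_force: 0.0
```

drive_tool:
  increments:
    - [[1,0,0,0.35,0],[1,0,0,0.7,0],[1,0,0,0.93,0],[1,0,0,0.93,0]]

```text
time_s: 14.2
tcp_pos: [0.5192, 0.0144, 0.0511]
eef_rot: [180.0, 0.1, 10.9]
contact_force: [-0.8, 0.2, 0.2]
gripper_width: 0.0879
gripper_force: 0.0
```

drive_tool:
  increments:
    - [[-1,0,0,0,0],[-1,0,0,0,0],[-1,0,0,0,0],[-1,0,0,0,0],[-1,0,0,0,0]]
  squeeze: 45

```text
time_s: 14.82
tcp_pos: [0.5194, 0.0137, 0.0516]
eef_rot: [180.0, -0.0, 10.9]
contact_force: [0.4, -0.1, -1.7]
gripper_width: 0.0434
gripper_force: 45.5
```

drive_tool:
  increments:
    - [[-1,0,0,0,0],[-1,0,0,0,0],[-1,0,0,0,0]]

```text
time_s: 15.2
tcp_pos: [0.5194, 0.0137, 0.0515]
eef_rot: [180.0, -0.0, 10.9]
contact_force: [-0.8, -2.4, 4.6]
gripper_width: 0.0432
gripper_force: 45.0
```

drive_tool:
  increments:
    - [[-1,0,0,-0.15,0],[-1,0,0,-0.45,0],[-1,0,0,-0.8,0],[-1,0,0,-1.0,0]]

```text
time_s: 15.7
tcp_pos: [0.519, 0.014, 0.1722]
eef_rot: [-180.0, 0.0, 10.9]
contact_force: [1.1, -0.2, -6.2]
gripper_width: 0.0435
gripper_force: 45.0
```

drive_tool:
  increments:
    - [[-1,0,-0.1,-0.4,0],[-1,0.02,-0.25,-0.75,0],[-1,0.04,-0.5,-0.9,0]]

```text
time_s: 16.08
tcp_pos: [0.5126, 0.0741, 0.2806]
eef_rot: [-179.9, -0.1, 10.8]
contact_force: [0.9, 1.2, -7.1]
gripper_width: 0.0439
gripper_force: 45.0
```

drive_tool:
  increments:
    - [[-1,0.02,-0.3,0,0],[-1,0.04,-0.6,0,0],[-1,0.06,-0.8,0,0]]

```text
time_s: 16.45
tcp_pos: [0.5002, 0.1706, 0.2775]
eef_rot: [-180.0, 0.2, 10.9]
contact_force: [0.6, 0.2, -6.2]
gripper_width: 0.0433
gripper_force: 45.0
```

drive_tool:
  increments:
    - [[-1,0.02,-0.3,0,0],[-1,0.04,-0.6,0,0],[-1,0.06,-0.8,0,0],[-1,0.06,-0.81,0,0],[-1,0.06,-0.81,0,0]]

```text
time_s: 17.08
tcp_pos: [0.4899, 0.2657, 0.2785]
eef_rot: [180.0, 0.1, 10.9]
contact_force: [-0.5, 0.2, -5.7]
gripper_width: 0.0435
gripper_force: 45.0
```

Run:
```python
from h import *
s=r.get_state(); print(s["time_s"],s["tcp_pos"],s["eef_rot"],s["contact_force"],s["moment"],s["gripper_width"])
m=camera_model("wrist"); im=capture("wrist"); np.save("pics/w7.npy",im)
t=capture("scene"); cv2.imwrite("pics/w7.png",np.vstack([cv2.resize(im[100:250,150:350,::-1],(400,300)),cv2.resize(t[120:270,270:470,::-1],(400,300))]))
```

```text
17.075 [0.48987375 0.26574351 0.27846739] [1.79954032e+02 9.52279175e-02 1.09012440e+01] [-0.50635742  0.230442   -5.74245824] [-0.12087667  0.08072726 -0.00595455] 0.04351316313607119
```

View pics/w7.png

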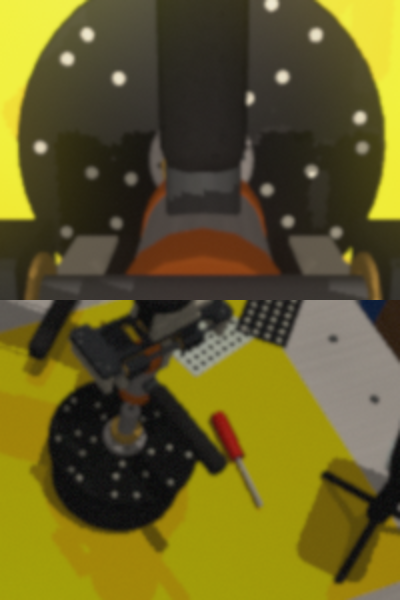

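Mallet is held squarely over the arbor, head above the spigot and handle clear above the plate. I'll approach and tap.

drive_tool:
  increments:
    - [[-1,0.005,0,0.15,0],[-1,0.005,0,0.28,0],[-1,0.005,0,0.28,0]]

```text
time_s: 17.55
tcp_pos: [0.4902, 0.2651, 0.2442]
eef_rot: [179.9, 0.2, 10.8]
contact_force: [0.2, 0.0, -4.9]
gripper_width: 0.0432
gripper_force: 45.0
```

drive_tool:
  increments:
    - [[-1,0,0,0.063,0],[-1,0,0,0.085,0]]

```text
time_s: 17.8
tcp_pos: [0.4915, 0.2665, 0.2363]
eef_rot: [-180.0, -0.1, 10.9]
contact_force: [-2.0, 1.4, 6.4]
gripper_width: 0.0435
gripper_force: 45.0
```

drive_tool:
  increments:
    - [[-1,0,0,-0.08,0],[-1,0,0,-0.08,0],[-1,0,0,-0.02,0],[-1,0,0,0.035,0]]

```text
time_s: 18.3
tcp_pos: [0.4925, 0.2667, 0.2343]
eef_rot: [-180.0, -0.3, 11.0]
contact_force: [-8.9, -3.3, 39.7]
gripper_width: 0.0433
gripper_force: 45.0
```

drive_tool:
  increments:
    - [[-1,0,0,-0.08,0],[-1,0,0,-0.08,0],[-1,0,0,-0.02,0],[-1,0,0,0.035,0]]

```text
time_s: 18.8
tcp_pos: [0.4937, 0.267, 0.2328]
eef_rot: [-180.0, -0.5, 11.0]
contact_force: [-11.0, -5.9, 51.9]
gripper_width: 0.0433
gripper_force: 45.0
```

drive_tool:
  increments:
    - [[-1,0,0,-0.12,0],[-1,0,0,-0.12,0],[-1,0,0,-0.12,0]]

```text
time_s: 19.18
tcp_pos: [0.4903, 0.2658, 0.2401]
eef_rot: [180.0, 0.1, 10.9]
contact_force: [-0.4, 0.1, -5.8]
gripper_width: 0.0433
gripper_force: 45.0
```

drive_tool:
  increments:
    - [[-1,0,0,0.06,0],[-1,0,0,0.115,0]]

```text
time_s: 19.42
tcp_pos: [0.4929, 0.2666, 0.2326]
eef_rot: [180.0, -0.3, 11.0]
contact_force: [-13.8, -6.2, 50.0]
gripper_width: 0.0433
gripper_force: 45.0
```

drive_tool:
  increments:
    - [[-1,0,0,-0.12,0],[-1,0,0,-0.12,0],[-1,0,0,-0.12,0]]

```text
time_s: 19.8
tcp_pos: [0.4905, 0.2659, 0.2408]
eef_rot: [180.0, 0.1, 10.9]
contact_force: [-0.1, 0.1, -5.9]
gripper_width: 0.0433
gripper_force: 45.0
```

Run:
```python
from h import *
s=r.get_state(); print(s["time_s"],s["tcp_pos"],s["eef_rot"],s["contact_force"],s["moment"],s["gripper_width"])
t=capture("scene"); w=capture("wrist")
cv2.imwrite("pics/w8.png",np.vstack([cv2.resize(w[150:250,180:320,::-1],(420,300),interpolation=cv2.INTER_CUBIC),cv2.resize(t[160:210,300:370,::-1],(420,300),interpolation=cv2.INTER_CUBIC)]))
m=camera_model("scene");print([(z,proj([[.4908,.266,z]],m)) for z in(.118,.130,.18)])
```

```text
19.8 [0.4904511  0.26591613 0.24084986] [1.79963493e+02 9.56343302e-02 1.08775399e+01] [-0.08884068  0.1335601  -5.86773045] [-0.0966967   0.03819747  0.05284196] 0.04325816872624764
[(0.118, array([[332.02676365, 187.1273032 ]])), (0.13, array([[332.58960941, 184.90038748]])), (0.18, array([[335.02895267, 175.24905447]]))]
```

View pics/w8.png

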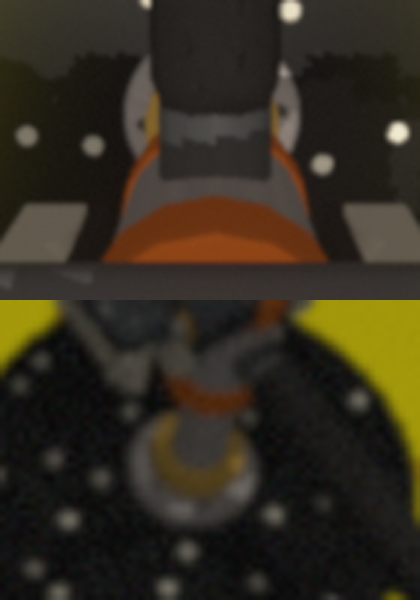

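drive_tool:
  increments:
    - [[-1,0,0,-0.02,0],[-1,0,0,0.05,0],[-1,0,0,0.12,0],[-1,0,0,0.12,0]]
  squeeze: 60

```text
time_s: 20.4
tcp_pos: [0.4923, 0.2666, 0.2325]
eef_rot: [-179.9, -0.3, 11.0]
contact_force: [-9.5, -3.2, 25.0]
gripper_width: 0.0436
gripper_force: 60.0
```

drive_tool:
  increments:
    - [[-1,0,0,-0.1,0],[-1,0,0,-0.1,0],[-1,0,0,-0.04,0],[-1,0,0,0.015,0],[-1,0,0,0.015,0]]

```text
time_s: 21.02
tcp_pos: [0.4929, 0.2668, 0.2322]
eef_rot: [-179.9, -0.4, 11.0]
contact_force: [-13.0, -5.1, 40.0]
gripper_width: 0.043
gripper_force: 60.0
```

drive_tool:
  increments:
    - [[-1,0,0,-0.1,0],[-1,0,0,-0.1,0],[-1,0,0,-0.04,0],[-1,0,0,0.02,0]]

```text
time_s: 21.52
tcp_pos: [0.4942, 0.267, 0.2316]
eef_rot: [-180.0, -0.6, 11.1]
contact_force: [-19.2, -8.5, 72.2]
gripper_width: 0.0431
gripper_force: 60.0
```

drive_tool:
  increments:
    - [[-1,0,0,-0.1,0],[-1,0,0,-0.1,0],[-1,0,0,-0.04,0],[-1,0,0,0.02,0]]

```text
time_s: 22.02
tcp_pos: [0.495, 0.2672, 0.2308]
eef_rot: [-180.0, -0.7, 11.1]
contact_force: [-19.8, -8.7, 79.9]
gripper_width: 0.043
gripper_force: 60.0
```

drive_tool:
  increments:
    - [[-1,0,0,-0.15,0],[-1,0,0,-0.35,0],[-1,0,0,-0.45,0],[-1,0,0,-0.45,0]]

```text
time_s: 22.52
tcp_pos: [0.4909, 0.2663, 0.2744]
eef_rot: [180.0, 0.0, 10.9]
contact_force: [-1.0, 0.2, -7.1]
gripper_width: 0.0432
gripper_force: 60.0
```

drive_tool:
  increments:
    - [[-1,-0.02,0.3,0,0],[-1,-0.04,0.6,0,0],[-1,-0.06,0.8,0,0]]

```text
time_s: 22.9
tcp_pos: [0.5013, 0.169, 0.2731]
eef_rot: [179.9, 0.2, 10.9]
contact_force: [-0.6, 0.5, -5.6]
gripper_width: 0.0434
gripper_force: 60.0
```

drive_tool:
  increments:
    - [[-1,-0.02,0.3,0,0],[-1,-0.04,0.6,0,0],[-1,-0.06,0.81,0,0]]

```text
time_s: 23.28
tcp_pos: [0.5126, 0.0722, 0.2732]
eef_rot: [180.0, 0.2, 10.8]
contact_force: [-0.4, 0.6, -5.4]
gripper_width: 0.0432
gripper_force: 60.0
```

drive_tool:
  increments:
    - [[-1,-0.02,0.25,0.1,0],[-1,-0.046,0.5,0.4,0],[-1,-0.046,0.5,0.8,0],[-1,-0.046,0.5,0.8,0]]

```text
time_s: 23.78
tcp_pos: [0.5156, 0.0124, 0.1744]
eef_rot: [179.9, 0.6, 10.8]
contact_force: [-0.3, 0.7, -4.7]
gripper_width: 0.0431
gripper_force: 60.0
```

drive_tool:
  increments:
    - [[-1,0,0,0.3,0],[-1,0,0,0.6,0],[-1,0,0,0.85,0],[-1,0,0,0.9,0],[-1,0,0,0.9,0]]

```text
time_s: 24.4
tcp_pos: [0.5202, 0.0142, 0.0722]
eef_rot: [180.0, -0.1, 10.9]
contact_force: [-0.0, -0.2, -5.7]
gripper_width: 0.0431
gripper_force: 60.0
```

drive_tool:
  increments:
    - [[-1,0,0,0.06,0],[-1,0,0,0.12,0],[-1,0,0,0.15,0],[-1,0,0,0.15,0]]

```text
time_s: 24.9
tcp_pos: [0.519, 0.0137, 0.0529]
eef_rot: [180.0, 0.0, 10.9]
contact_force: [0.6, 0.6, -6.1]
gripper_width: 0.043
gripper_force: 60.0
```

drive_tool:
  increments:
    - [[-1,0,0,0.01,0],[-1,0,0,0.01,0]]

```text
time_s: 25.15
tcp_pos: [0.5193, 0.0138, 0.052]
eef_rot: [180.0, -0.0, 10.9]
contact_force: [-0.6, -0.1, -6.1]
gripper_width: 0.0434
gripper_force: 60.0
```

drive_tool:
  increments:
    - [[-1,0,0,0.01,0],[-1,0,0,0.01,0]]

```text
time_s: 25.4
tcp_pos: [0.5193, 0.0138, 0.0508]
eef_rot: [-180.0, -0.0, 10.9]
contact_force: [-0.1, 0.6, -5.2]
gripper_width: 0.0432
gripper_force: 60.0
```

drive_tool:
  increments:
    - [[-1,0,0,0.006,0],[-1,0,0,0.006,0]]

```text
time_s: 25.65
tcp_pos: [0.5194, 0.0138, 0.0505]
eef_rot: [180.0, -0.0, 10.9]
contact_force: [-1.9, -0.2, 2.0]
gripper_width: 0.0433
gripper_force: 60.0
```

drive_tool:
  increments:
    - [[-1,0,0,0.006,0],[-1,0,0,0.006,0]]

```text
time_s: 25.9
tcp_pos: [0.5195, 0.0138, 0.0504]
eef_rot: [180.0, -0.0, 10.9]
contact_force: [-4.7, 0.2, 9.9]
gripper_width: 0.0433
gripper_force: 60.0
```

Mallet stands on the bench again: bench contact at TCP 0.0505 puts the arbor's final top height at about 0.180, which is home. I'll release, back off to the earlier pre-tap viewpoint and check numerically.

drive_tool:
  increments:
    - [[1,0,0,-0.01,0],[1,0,0,-0.01,0],[1,0,0,-0.01,0],[1,0,0,-0.01,0],[1,0,0,-0.01,0]]

```text
time_s: 26.52
tcp_pos: [0.5192, 0.0138, 0.0504]
eef_rot: [180.0, 0.0, 10.9]
contact_force: [0.2, 0.5, -1.0]
gripper_width: 0.0856
gripper_force: 0.0
```

drive_tool:
  increments:
    - [[1,0,0,-0.1,0],[1,0,0,-0.4,0],[1,0,0,-0.7,0],[1,0,0,-0.95,0],[1,0,0,-0.95,0]]

```text
time_s: 27.15
tcp_pos: [0.5208, 0.0142, 0.1679]
eef_rot: [-180.0, -0.3, 10.9]
contact_force: [-0.5, -0.4, -0.7]
gripper_width: 0.0876
gripper_force: 0.0
```

drive_tool:
  increments:
    - [[1,0,-0.05,-0.5,0.005],[1,0,-0.05,-0.98,0.005],[1,0,-0.05,-0.98,0.005],[1,0,-0.05,-0.98,0.005]]

```text
time_s: 27.65
tcp_pos: [0.5175, 0.0197, 0.2817]
eef_rot: [-180.0, 0.0, 9.1]
contact_force: [-0.8, 0.1, -0.8]
gripper_width: 0.0877
gripper_force: 0.0
```

Run:
```python
from h import *
s=r.get_state(); print(s["time_s"],s["tcp_pos"],s["eef_rot"],s["contact_force"],s["gripper_width"])
m=camera_model("wrist"); im=capture("wrist"); np.save("pics/w9.npy",im)
m0=np.load("pics/w6m.npy",allow_pickle=True).item(); i0=np.load("pics/w6.npy")
for n,i,mm in(("before",i0,m0),("after",im,m)):
    hsv=cv2.cvtColor(i,cv2.COLOR_RGB2HSV)
    h,s_,v=hsv[...,0].astype(int),hsv[...,1],hsv[...,2]
    br=(h>8)&(h<28)&(s_>90)&(v>70); br[:130]=0;br[205:]=0;br[:,75:]=0
    hub=(s_<70)&(v>95); hub[:130]=0;hub[205:]=0;hub[:,:30]=0;hub[:,75:]=0
    print(n,"brass",blobs(br,20),"hub",blobs(hub,40))
    print(proj([[.4908,.266,.118],[.4908,.266,.1234],[.4908,.244,.118],[.4908,.244,.1234],[.4908,.236,.118]],mm).round(1).tolist())
    print(hsv[175,25:72].tolist())
    o=(h<18)&(s_>150)&(v>130)
    for b in blobs(o,100): print("mallet",b[0],b[1],onplane(b[1],.09,mm))
```

```text
27.65 [0.51747537 0.01967987 0.28172383] [-1.79968736e+02  2.50576412e-02  9.08112291e+00] [-0.76899171  0.06959797 -0.76580397] 0.08771500649782327
before brass [(np.int32(940), array([ 31.86, 172.25]), array([  4, 155,  48,  41], dtype=int32))] hub [(np.int32(47), array([ 57.91, 139.49]), array([ 54, 136,   8,   8], dtype=int32)), (np.int32(740), array([ 49.42, 170.4 ]), array([ 30, 146,  34,  51], dtype=int32))]
[[35.6, 171.1], [32.0, 171.9], [55.0, 174.0], [51.7, 174.9], [62.0, 175.0]]
[[14, 45, 73], [13, 42, 73], [13, 42, 73], [13, 42, 73], [14, 46, 72], [13, 42, 73], [14, 45, 73], [14, 45, 73], [13, 49, 73], [15, 59, 78], [17, 110, 104], [19, 154, 154], [19, 167, 199], [19, 168, 221], [20, 166, 232], [21, 166, 234], [21, 165, 235], [21, 165, 234], [20, 167, 220], [20, 164, 169], [20, 160, 110], [19, 158, 89], [19, 158, 87], [18, 155, 87], [19, 151, 86], [18, 142, 88], [17, 98, 94], [16, 59, 100], [15, 39, 104], [13, 37, 109], [13, 37, 125], [14, 34, 149], [13, 34, 174], [13, 33, 198], [12, 34, 205], [13, 34, 197], [13, 34, 179], [13, 35, 155], [14, 35, 124], [14, 38, 88], [13, 
[... 561 characters left out ...]
4, 39, 72], [16, 39, 72], [11, 38, 73], [13, 41, 74], [14, 38, 73], [14, 38, 73], [11, 38, 73], [15, 52, 78], [17, 101, 101], [19, 147, 135], [19, 163, 164], [19, 167, 198], [20, 166, 228], [21, 165, 235], [21, 164, 236], [21, 165, 234], [20, 166, 223], [20, 165, 176], [20, 159, 114], [19, 155, 89], [19, 152, 87], [18, 149, 87], [19, 148, 86], [18, 123, 89], [17, 74, 96], [15, 41, 113], [12, 33, 154], [12, 33, 194], [12, 34, 205], [12, 34, 205], [13, 33, 203], [13, 34, 194], [12, 33, 172], [13, 31, 146], [14, 34, 111], [15, 37, 82], [15, 41, 74], [16, 40, 71], [12, 41, 62], [13, 51, 45], [15, 54, 38], [13, 47, 38], [13, 47, 38]]
mallet 901 [256.08 179.57] [[0.51277723 0.01180807 0.09      ]]
```

Brass has dropped relative to the hub, but the low-resolution estimate leaves doubt about a remaining gap. I'll take a closer oblique look, numerically.

drive_tool:
  increments:
    - [[1,-0.1,-0.35,0.2,0],[1,-0.2,-0.7,0.45,0],[1,-0.2,-0.7,0.66,0],[1,-0.2,-0.7,0.66,0],[1,-0.2,-0.7,0.66,0]]

```text
time_s: 28.32
tcp_pos: [0.4814, 0.0986, 0.2031]
eef_rot: [180.0, 0.0, 9.1]
contact_force: [0.7, -0.3, -0.3]
gripper_width: 0.0877
gripper_force: 0.0
```

```bash
cat > gap.py <<'E'
from h import *
s=r.get_state(); print(s["time_s"],s["tcp_pos"],s["eef_rot"])
m=camera_model("wrist"); im=capture("wrist"); np.save("pics/w10.npy",im); np.save("pics/w10m.npy",m)
hsv=cv2.cvtColor(im,cv2.COLOR_RGB2HSV).astype(np.float32)
# near-side radial profile: direction from axis toward camera
C=np.array([.4905,.266]); R=cv2.Rodrigues(m["rvec"])[0]; cam=-R.T@m["tvec"].ravel(); d=(cam[:2]-C); d/=np.linalg.norm(d); print("cam",cam)
P=lambda rr,z: proj([[*(C+rr*d),z]],m)[0]
for n,rr,z in(("hub",.030,.118),("rim g0",.022,.118),("rim g5",.022,.123),("ctop g0",.022,.130),("ctop g5",.022,.135),("spig g0",.0128,.130),("spig g5",.0128,.135)): print(n,P(rr,z).round(1))
a,b=P(.034,.118),P(.005,.130); L=np.linalg.norm(a-b); t=np.arange(0,L,.5); q=(a+(b-a)/L*t[:,None]).astype(np.float32)
v=cv2.remap(hsv,q[None,:,0].copy(),q[None,:,1].copy(),1)[0]
for p,c in zip(q,v): print(p.round(1),c.round().astype(int).tolist())
E
python3 gap.py
```

```text
28.325 [0.48141605 0.09855346 0.20313341] [1.79963635e+02 2.02698802e-02 9.08246715e+00]
cam [0.54825514 0.10846345 0.35047162]
hub [ 91. 152.]
rim g0 [ 82.  153.9]
rim g5 [ 78.4 154.6]
ctop g0 [ 73.1 155.7]
ctop g5 [ 69.1 156.5]
spig g0 [ 62.2 157.9]
spig g5 [ 58.  158.7]
[ 95.5 151.1] [14, 39, 75]
[ 95.  151.2] [15, 40, 77]
[ 94.5 151.3] [14, 40, 78]
[ 94.  151.4] [13, 39, 79]
[ 93.6 151.5] [13, 38, 82]
[ 93.1 151.6] [14, 38, 86]
[ 92.6 151.7] [14, 36, 97]
[ 92.1 151.8] [14, 35, 108]
[ 91.6 151.9] [14, 35, 118]
[ 91.1 152. ] [13, 36, 126]
[ 90.6 152.1] [14, 35, 135]
[ 90.1 152.2] [14, 34, 146]
[ 89.6 152.3] [13, 34, 157]
[ 89.1 152.4] [13, 34, 168]
[ 88.7 152.5] [13, 34, 177]
[ 88.2 152.6] [13, 33, 183]
[ 87.7 152.7] [13, 33, 185]
[ 87.2 152.8] [12, 34, 186]
[ 86.7 152.9] [12, 34, 184]
[ 86.2 153. ] [13, 33, 180]
[ 85.7 153.1] [13, 33, 172]
[ 85.2 153.2] [12, 33, 162]
[ 84.7 153.3] [12, 33, 152]
[ 84.2 153.4] [12, 32, 142]
[ 83.8 153.5] [12, 32, 138]
[ 83.3 153.6] [13, 33, 141]
[ 82.8 153.7] [13, 33, 142]
[ 82.3 153.8] [13, 32, 145]
[ 81.8 153.9] [13, 34, 142]
[ 81.3 154. ] [14, 38
[... 916 characters left out ...]
]
[ 65.1 157.3] [19, 167, 220]
[ 64.6 157.4] [19, 168, 219]
[ 64.2 157.5] [19, 168, 219]
[ 63.7 157.6] [19, 167, 219]
[ 63.2 157.7] [19, 167, 219]
[ 62.7 157.8] [19, 166, 217]
[ 62.2 157.9] [19, 166, 213]
[ 61.7 158. ] [19, 163, 202]
[ 61.2 158.1] [19, 158, 187]
[ 60.7 158.2] [19, 146, 163]
[ 60.2 158.3] [18, 128, 136]
[ 59.7 158.4] [17, 106, 114]
[ 59.3 158.5] [16, 79, 96]
[ 58.8 158.6] [15, 61, 85]
[ 58.3 158.7] [14, 52, 81]
[ 57.8 158.8] [13, 48, 79]
[ 57.3 158.9] [14, 48, 79]
[ 56.8 159. ] [14, 47, 79]
[ 56.3 159.1] [13, 46, 79]
[ 55.8 159.2] [13, 46, 79]
[ 55.3 159.3] [13, 47, 79]
[ 54.8 159.4] [13, 48, 79]
[ 54.4 159.5] [13, 48, 79]
[ 53.9 159.6] [13, 48, 79]
[ 53.4 159.7] [14, 47, 78]
```

```bash
cat > fit.py <<'E'
from h import *
import sys
from scipy.optimize import least_squares
def run(im,m,C=(.4905,.266)):
    hsv=cv2.cvtColor(im,cv2.COLOR_RGB2HSV).astype(np.float32); sat,val=hsv[...,1],hsv[...,2]
    C=np.array(C); R=cv2.Rodrigues(m["rvec"])[0]; cam=-R.T@m["tvec"].ravel(); d=cam[:2]-C; a0=np.degrees(np.arctan2(d[1],d[0]))
    def edge(rad,z,ch,sgn,span,w=.006,thr=6):
        out=[]
        for a in np.radians(a0+np.arange(-span,span+1,5)):
            rr=np.arange(rad-w,rad+w,.0002); q=proj(np.c_[C[0]+rr*np.cos(a),C[1]+rr*np.sin(a),np.full_like(rr,z)],m).astype(np.float32)
            if q.min()<2 or q[:,0].max()>509 or q[:,1].max()>205: continue
            v=cv2.GaussianBlur(cv2.remap(ch,q[None,:,0].copy(),q[None,:,1].copy(),1),(15,1),3)[0]
            g=sgn*np.gradient(v); i=g.argmax()
            if g[i]*5>thr and 3<i<len(rr)-4: out.append(q[i])
        return np.array(out)
    def circ(q,rad,z):
        P=onplane(q,z,m)[:,:2]; s=least_squares(lambda p:np.hypot(*(P-p[:2]).T)-rad,C,loss="soft_l1",f_scale=.0004)
        return s.x, 1000*np.sqrt(np.mean(s.fun**2))
    u=d/np.linalg.norm(d)
    def rep(n,x,res,k): print(n,(1000*x).round(2),"along cam %.2f mm"%(1000*(x-C)@u),"res %.2f n %d"%(res,k))
    e=edge(.110,.108,sat,1,60,.012); rep("plate",*circ(e,.110,.108),len(e))
    e=edge(.030,.118,val,-1,70,.004); rep("hub",*circ(e,.030,.118),len(e))
    for g in(0,.003,.005):
        e=edge(.022,.118+g,sat,-1,50,.005,15); rep(f"rim g{g}",*circ(e,.022,.118+g),len(e))
        e=edge(.022,.130+g,val,-1,50,.005,15); rep(f"ctop g{g}",*circ(e,.022,.130+g),len(e))
        e=edge(.0128,.130+g,sat,1,50,.005,15); rep(f"spig g{g}",*circ(e,.0128,.130+g),len(e))
if __name__=="__main__":
    for k in sys.argv[1:]: print(k); run(np.load(f"pics/{k}.npy"),np.load(f"pics/{k}m.npy",allow_pickle=True).item())
E
python3 fit.py w10 w6
```

```text
w10
plate [488.16 266.77] along cam -1.52 mm res 1.14 n 19
hub [490.38 265.11] along cam 0.80 mm res 0.56 n 29
rim g0 [489.22 268.04] along cam -2.35 mm res 0.18 n 21
ctop g0 [489.81 267.21] along cam -1.38 mm res 0.16 n 21
spig g0 [489.05 267.66] along cam -2.06 mm res 0.06 n 21
rim g0.003 [489.97 266.28] along cam -0.44 mm res 0.19 n 21
ctop g0.003 [490.49 265.4 ] along cam 0.56 mm res 0.19 n 21
spig g0.003 [489.78 265.69] along cam 0.04 mm res 0.11 n 21
rim g0.005 [490.41 265.13] along cam 0.79 mm res 0.21 n 21
ctop g0.005 [490.95 264.17] along cam 1.87 mm res 0.20 n 21
spig g0.005 [490.36 264.45] along cam 1.40 mm res 0.10 n 21
w6
plate [488.93 267.61] along cam -2.08 mm res 3.52 n 19
hub [490.6  264.97] along cam 0.99 mm res 0.36 n 29
rim g0 [488.78 270.02] along cam -4.38 mm res 0.33 n 21
ctop g0 [488.66 269.46] along cam -3.89 mm res 0.15 n 21
spig g0 [488.67 269.94] along cam -4.34 mm res 0.27 n 21
rim g0.003 [488.94 268.59] along cam -2.99 mm res 0.12 n 21
ctop g0.003 [489.35 267.33] along cam -1.66 mm res 0.14 n 21
spig g0.003 [488.43 268.27] along cam -2.88 mm res 0.14 n 21
rim g0.005 [489.58 267.2 ] along cam -1.46 mm res 0.16 n 21
ctop g0.005 [490.05 265.93] along cam -0.10 mm res 0.15 n 21
spig g0.005 [489.11 266.82] along cam -1.29 mm res 0.18 n 21
```

Pose-to-pose comparison shows 3–4.6 mm of travel, but doesn't settle whether it's fully home. I'll regrip the mallet squarely, probe the top height against the bench, and tap again.

drive_tool:
  increments:
    - [[1,0.05,0.25,-0.4,-0.005],[1,0.1,0.5,-0.64,-0.005],[1,0.147,0.75,-0.64,-0.005],[1,0.147,0.75,-0.64,-0.005],[1,0.147,0.75,-0.64,-0.005]]

```text
time_s: 29.0
tcp_pos: [0.5128, 0.0124, 0.2801]
eef_rot: [-180.0, -0.0, 10.8]
contact_force: [-0.1, 0.2, -0.3]
gripper_width: 0.0877
gripper_force: 0.0
```

Run:
```python
from h import *
s=r.get_state(); print(s["time_s"],s["tcp_pos"],s["eef_rot"])
def rep(im,m):
    hsv=cv2.cvtColor(im,cv2.COLOR_RGB2HSV); h,s_,v=hsv[...,0],hsv[...,1],hsv[...,2]
    col=hsv[140:205,256]; print(col[:, [0,2]].tolist())
    for t in(130,180,210):
        o=(h<18)&(s_>150)&(v>t); o[:140]=0;o[:,:220]=0;o[:,300:]=0
        for b in blobs(o,100): print(t,b[0],b[1],b[2],onplane(b[1],.09,m)[0])
m=camera_model("wrist"); im=capture("wrist"); rep(im,m)
print("w6"); rep(np.load("pics/w6.npy"),np.load("pics/w6m.npy",allow_pickle=True).item())
# handle direction now: dark mask columns
g=cv2.cvtColor(im,cv2.COLOR_RGB2GRAY)
for y in(60,80,100,120,135):
    c=np.where(g[y,200:300]<75)[0]+200; print(y,c.min() if len(c) else None,c.max() if len(c) else None, onplane([[c.mean(),y]],.059,m)[0] if len(c) else None)
```

```text
29.0 [0.5127706  0.01242625 0.28007747] [-1.79988325e+02 -3.35733271e-02  1.08182581e+01]
[[25, 90], [24, 90], [24, 90], [24, 90], [24, 89], [24, 89], [24, 87], [24, 89], [24, 94], [23, 102], [23, 105], [23, 104], [24, 103], [23, 102], [23, 102], [24, 102], [23, 102], [21, 106], [18, 117], [16, 136], [15, 178], [16, 225], [17, 239], [18, 241], [18, 242], [18, 242], [18, 242], [17, 241], [17, 237], [15, 223], [14, 201], [14, 192], [14, 191], [14, 191], [14, 190], [14, 189], [14, 189], [14, 190], [14, 189], [14, 190], [14, 189], [14, 189], [14, 189], [13, 189], [14, 188], [13, 189], [13, 188], [14, 187], [13, 187], [13, 187], [14, 187], [14, 186], [18, 187], [21, 192], [23, 195], [23, 196], [23, 196], [23, 196], [23, 195], [23, 195], [23, 194], [23, 191], [23, 189], [23, 189], [23, 190]]
130 821 [251.19 176.6 ] [235 158  33  35] [0.51141021 0.01123197 0.09      ]
180 768 [251.44 177.17] [235 160  33  33] [0.51075138 0.01078671 0.09      ]
210 159 [250.42 166.96] [236 160  30  13] [0.523252  0.0144606 0.09     ]
w6
[[24, 92], [24, 92], [24, 91], [24, 90], [24, 89], [24, 90], [24, 98], [
[... 260 characters left out ...]
], [14, 192], [14, 192], [14, 191], [14, 190], [14, 190], [14, 190], [14, 190], [14, 190], [14, 190], [14, 190], [14, 190], [14, 190], [14, 190], [13, 189], [14, 189], [14, 188], [13, 188], [13, 188], [14, 187], [16, 187], [20, 192], [23, 196], [23, 196], [23, 196], [23, 196], [23, 196], [23, 194], [23, 191], [23, 185], [23, 170], [23, 159], [23, 156], [23, 155], [23, 154]]
130 794 [256.18 174.4 ] [240 154  33  37] [0.52089274 0.01245976 0.09      ]
180 738 [256.58 175.21] [240 157  33  34] [0.51994284 0.01179479 0.09      ]
210 172 [256.37 165.57] [240 158  32  14] [0.53203535 0.01401492 0.09      ]
60 None None None
80 None None None
100 None None None
120 None None None
135 None None None
```

drive_tool:
  increments:
    - [[1,-0.015,0,0.35,0],[1,-0.015,0,0.7,0],[1,-0.015,0,1.0,0]]

```text
time_s: 29.42
tcp_pos: [0.5105, 0.013, 0.1585]
eef_rot: [-180.0, 0.0, 11.0]
contact_force: [0.1, 0.4, 0.6]
gripper_width: 0.0877
gripper_force: 0.0
```

drive_tool:
  increments:
    - [[1,0,0,0.35,0],[1,0,0,0.7,0],[1,0,0,0.9,0],[1,0,0,0.9,0],[-1,0,0,0.9,0]]
  squeeze: 60

```text
time_s: 30.05
tcp_pos: [0.5117, 0.013, 0.0527]
eef_rot: [180.0, -0.1, 11.0]
contact_force: [0.4, -0.5, 0.5]
gripper_width: 0.082
gripper_force: 0.0
```

drive_tool:
  increments:
    - [[-1,0,0,0,0],[-1,0,0,0,0],[-1,0,0,0,0],[-1,0,0,0,0],[-1,0,0,0,0]]

```text
time_s: 30.68
tcp_pos: [0.5111, 0.0123, 0.0519]
eef_rot: [180.0, -0.0, 10.9]
contact_force: [-0.3, -0.8, 3.2]
gripper_width: 0.0434
gripper_force: 60.0
```

drive_tool:
  increments:
    - [[-1,0,0,0,0],[-1,0,0,0,0]]

```text
time_s: 30.92
tcp_pos: [0.5111, 0.0123, 0.0519]
eef_rot: [180.0, -0.0, 10.9]
contact_force: [-1.7, -2.0, 4.7]
gripper_width: 0.0433
gripper_force: 60.0
```

drive_tool:
  increments:
    - [[-1,0,0,-0.15,0],[-1,0,0,-0.45,0],[-1,0,0,-0.8,0],[-1,0,0,-1.0,0]]

```text
time_s: 31.42
tcp_pos: [0.5106, 0.0126, 0.1725]
eef_rot: [-180.0, -0.0, 10.9]
contact_force: [0.8, -0.5, -6.9]
gripper_width: 0.0432
gripper_force: 60.0
```

drive_tool:
  increments:
    - [[-1,0.01,-0.1,-0.4,0],[-1,0.03,-0.25,-0.75,0],[-1,0.06,-0.5,-0.8,0]]

```text
time_s: 31.8
tcp_pos: [0.5072, 0.0734, 0.2698]
eef_rot: [-179.9, -0.2, 10.8]
contact_force: [0.3, -0.4, -7.0]
gripper_width: 0.0433
gripper_force: 60.0
```

drive_tool:
  increments:
    - [[-1,0.03,-0.3,0,0],[-1,0.06,-0.6,0,0],[-1,0.09,-0.8,0,0]]

```text
time_s: 32.17
tcp_pos: [0.4977, 0.1703, 0.2659]
eef_rot: [-180.0, 0.2, 10.9]
contact_force: [-0.0, 0.7, -4.7]
gripper_width: 0.0433
gripper_force: 60.0
```

drive_tool:
  increments:
    - [[-1,0.03,-0.3,0,0],[-1,0.06,-0.6,0,0],[-1,0.085,-0.81,0.12,0],[-1,0.085,-0.81,0.22,0],[-1,0.085,-0.81,0.22,0]]

```text
time_s: 32.8
tcp_pos: [0.4896, 0.2653, 0.2387]
eef_rot: [179.9, 0.3, 10.9]
contact_force: [-0.1, -0.6, -5.1]
gripper_width: 0.0431
gripper_force: 60.0
```

Now a light probe of the top (home would contact near TCP 0.232).

drive_tool:
  increments:
    - [[-1,0.006,-0.004,0.03,0],[-1,0.006,-0.004,0.035,0],[-1,0.006,-0.004,0.035,0]]

```text
time_s: 33.17
tcp_pos: [0.4916, 0.2667, 0.2374]
eef_rot: [-180.0, -0.0, 10.9]
contact_force: [0.2, -0.2, -5.5]
gripper_width: 0.0433
gripper_force: 60.0
```

drive_tool:
  increments:
    - [[-1,0,0,0.01,0],[-1,0,0,0.01,0]]

```text
time_s: 33.42
tcp_pos: [0.4914, 0.2669, 0.2359]
eef_rot: [-180.0, -0.0, 10.9]
contact_force: [0.4, -0.3, -6.2]
gripper_width: 0.0431
gripper_force: 60.0
```

drive_tool:
  increments:
    - [[-1,0,0,0.008,0],[-1,0,0,0.008,0]]

```text
time_s: 33.67
tcp_pos: [0.4913, 0.267, 0.2348]
eef_rot: [180.0, 0.0, 10.9]
contact_force: [0.2, -0.3, -6.6]
gripper_width: 0.0431
gripper_force: 60.0
```

drive_tool:
  increments:
    - [[-1,0,0,0.008,0],[-1,0,0,0.008,0]]

```text
time_s: 33.92
tcp_pos: [0.4914, 0.267, 0.234]
eef_rot: [-180.0, -0.0, 10.9]
contact_force: [0.3, -0.3, -5.7]
gripper_width: 0.043
gripper_force: 60.0
```

drive_tool:
  increments:
    - [[-1,0,0,0.008,0],[-1,0,0,0.008,0]]

```text
time_s: 34.17
tcp_pos: [0.4916, 0.2671, 0.2339]
eef_rot: [-180.0, -0.1, 10.9]
contact_force: [-2.6, 0.4, 2.2]
gripper_width: 0.043
gripper_force: 60.0
```

drive_tool:
  increments:
    - [[-1,0,0,0.008,0],[-1,0,0,0.008,0]]

```text
time_s: 34.42
tcp_pos: [0.4918, 0.2671, 0.2338]
eef_rot: [-180.0, -0.1, 10.9]
contact_force: [-5.0, -1.5, 9.6]
gripper_width: 0.0436
gripper_force: 60.0
```

Contact at TCP 0.2339 puts the top at 0.182, so about 2 mm is still to go. Tapping harder now, with the mallet centred.

drive_tool:
  increments:
    - [[-1,0,0,-0.07,0],[-1,0,0,-0.07,0],[-1,-0.01,0,-0.015,0],[-1,-0.02,0,0.045,0]]

```text
time_s: 34.92
tcp_pos: [0.4916, 0.2673, 0.2325]
eef_rot: [-180.0, -0.4, 11.0]
contact_force: [-13.8, -5.8, 56.5]
gripper_width: 0.0432
gripper_force: 60.0
```

drive_tool:
  increments:
    - [[-1,0.02,0,-0.115,0],[-1,0.02,0,-0.115,0],[-1,0.01,0,-0.055,0],[-1,0,0,0.01,0]]

```text
time_s: 35.42
tcp_pos: [0.492, 0.2672, 0.2319]
eef_rot: [-180.0, -0.5, 11.0]
contact_force: [-16.4, -7.3, 63.5]
gripper_width: 0.0433
gripper_force: 60.0
```

drive_tool:
  increments:
    - [[-1,0.02,0,-0.12,0],[-1,0.02,0,-0.12,0],[-1,0.01,0,-0.055,0],[-1,-0.005,0,0.015,0]]

```text
time_s: 35.92
tcp_pos: [0.4922, 0.2674, 0.2315]
eef_rot: [-180.0, -0.6, 11.1]
contact_force: [-15.4, -6.7, 75.6]
gripper_width: 0.0434
gripper_force: 60.0
```

drive_tool:
  increments:
    - [[-1,0.025,0,-0.12,0],[-1,0.025,0,-0.12,0],[-1,0.025,0,-0.12,0]]

```text
time_s: 36.3
tcp_pos: [0.4906, 0.2664, 0.2359]
eef_rot: [179.9, 0.2, 10.9]
contact_force: [-0.1, 0.0, -6.4]
gripper_width: 0.0435
gripper_force: 60.0
```

drive_tool:
  increments:
    - [[-1,0,0,0.045,0],[-1,0,0,0.045,0]]

```text
time_s: 36.55
tcp_pos: [0.4914, 0.2668, 0.2322]
eef_rot: [180.0, 0.0, 10.9]
contact_force: [-0.9, -0.7, -2.6]
gripper_width: 0.0432
gripper_force: 60.0
```

drive_tool:
  increments:
    - [[-1,0,0,-0.07,0],[-1,0,0,-0.07,0],[-1,-0.01,0,-0.01,0],[-1,-0.02,0,0.055,0]]

```text
time_s: 37.05
tcp_pos: [0.4912, 0.2672, 0.2316]
eef_rot: [-180.0, -0.4, 11.0]
contact_force: [-20.7, -5.6, 63.9]
gripper_width: 0.0433
gripper_force: 60.0
```

drive_tool:
  increments:
    - [[-1,0.02,0,-0.12,0],[-1,0.02,0,-0.12,0],[-1,0.01,0,-0.06,0],[-1,0,0,0.008,0]]

```text
time_s: 37.55
tcp_pos: [0.4916, 0.2671, 0.2314]
eef_rot: [180.0, -0.5, 11.0]
contact_force: [-20.3, -7.4, 68.2]
gripper_width: 0.0433
gripper_force: 60.0
```

drive_tool:
  increments:
    - [[-1,0.02,0,-0.12,0],[-1,0.02,0,-0.12,0],[-1,0.01,0,-0.05,0],[-1,-0.005,0,0.02,0]]

```text
time_s: 38.05
tcp_pos: [0.4923, 0.2674, 0.231]
eef_rot: [-180.0, -0.7, 11.1]
contact_force: [-17.7, -7.4, 81.0]
gripper_width: 0.043
gripper_force: 60.0
```

drive_tool:
  increments:
    - [[-1,0.025,0,-0.15,0],[-1,0.025,0,-0.15,0],[-1,0.025,0,-0.15,0]]

```text
time_s: 38.42
tcp_pos: [0.4906, 0.2664, 0.2384]
eef_rot: [179.9, 0.2, 10.9]
contact_force: [-0.0, -0.9, -6.5]
gripper_width: 0.0433
gripper_force: 60.0
```

drive_tool:
  increments:
    - [[-1,0,0,0.05,0],[-1,0,0,0.06,0],[-1,0,0,0.06,0]]

```text
time_s: 38.8
tcp_pos: [0.4912, 0.2668, 0.2328]
eef_rot: [180.0, 0.1, 10.9]
contact_force: [0.4, -1.1, -5.8]
gripper_width: 0.0433
gripper_force: 60.0
```

drive_tool:
  increments:
    - [[-1,0,0,0.008,0],[-1,0,0,0.008,0]]

```text
time_s: 39.05
tcp_pos: [0.4914, 0.267, 0.2325]
eef_rot: [-180.0, 0.0, 10.9]
contact_force: [-0.1, 0.2, -5.6]
gripper_width: 0.0435
gripper_force: 60.0
```

drive_tool:
  increments:
    - [[-1,0,0,0.006,0],[-1,0,0,0.006,0]]

```text
time_s: 39.3
tcp_pos: [0.4915, 0.267, 0.232]
eef_rot: [-180.0, -0.0, 10.9]
contact_force: [-0.6, -0.5, -5.0]
gripper_width: 0.0428
gripper_force: 60.0
```

drive_tool:
  increments:
    - [[-1,0,0,-0.3,0],[-1,0,0,-0.3,0],[-1,0,0,-0.3,0]]

```text
time_s: 39.67
tcp_pos: [0.4909, 0.2669, 0.2671]
eef_rot: [-180.0, 0.0, 10.9]
contact_force: [-0.2, -0.5, -6.6]
gripper_width: 0.0435
gripper_force: 60.0
```

drive_tool:
  increments:
    - [[-1,-0.03,0.3,0,0],[-1,-0.06,0.6,0,0],[-1,-0.09,0.8,0,0]]

```text
time_s: 40.05
tcp_pos: [0.4982, 0.169, 0.2663]
eef_rot: [180.0, 0.1, 10.9]
contact_force: [0.5, -0.1, -5.4]
gripper_width: 0.0435
gripper_force: 60.0
```

drive_tool:
  increments:
    - [[-1,-0.03,0.3,0,0],[-1,-0.06,0.6,0,0],[-1,-0.085,0.81,0,0]]

```text
time_s: 40.42
tcp_pos: [0.5065, 0.0717, 0.2664]
eef_rot: [180.0, 0.1, 10.9]
contact_force: [0.3, -0.1, -5.0]
gripper_width: 0.0434
gripper_force: 60.0
```

drive_tool:
  increments:
    - [[-1,-0.03,0.25,0.1,0],[-1,-0.057,0.5,0.4,0],[-1,-0.057,0.5,0.8,0],[-1,-0.057,0.5,0.8,0]]

```text
time_s: 40.92
tcp_pos: [0.5084, 0.0116, 0.1675]
eef_rot: [179.9, 0.5, 10.8]
contact_force: [-0.7, 0.7, -5.3]
gripper_width: 0.0435
gripper_force: 60.0
```

drive_tool:
  increments:
    - [[-1,0,0,0.35,0],[-1,0,0,0.7,0],[-1,0,0,0.9,0],[-1,0,0,0.93,0],[-1,0,0,0.93,0]]

```text
time_s: 41.55
tcp_pos: [0.5131, 0.0136, 0.0615]
eef_rot: [180.0, -0.1, 10.9]
contact_force: [-0.2, 1.1, -5.5]
gripper_width: 0.0431
gripper_force: 60.0
```

drive_tool:
  increments:
    - [[-1,0,0,0.04,0],[-1,0,0,0.065,0],[-1,0,0,0.065,0]]

```text
time_s: 41.92
tcp_pos: [0.5119, 0.0131, 0.0525]
eef_rot: [-180.0, -0.0, 10.9]
contact_force: [-0.8, -0.7, -6.9]
gripper_width: 0.0434
gripper_force: 60.0
```

drive_tool:
  increments:
    - [[-1,0,0,0.008,0],[-1,0,0,0.008,0]]

```text
time_s: 42.18
tcp_pos: [0.5121, 0.0131, 0.0516]
eef_rot: [180.0, -0.0, 10.9]
contact_force: [-0.0, -0.1, -5.6]
gripper_width: 0.0435
gripper_force: 60.0
```

drive_tool:
  increments:
    - [[-1,0,0,0.008,0],[-1,0,0,0.008,0]]

```text
time_s: 42.42
tcp_pos: [0.5122, 0.0131, 0.0514]
eef_rot: [180.0, -0.0, 10.9]
contact_force: [-4.6, -0.3, 6.9]
gripper_width: 0.0434
gripper_force: 60.0
```

Bench contact at 0.0515 puts the top at 0.1804, home within reading error. With time left, I'll do one more firm session to be certain, since the mallet is still gripped.

drive_tool:
  increments:
    - [[-1,0,0,-0.15,0],[-1,0,0,-0.45,0],[-1,0,0,-0.8,0],[-1,0,0,-1.0,0]]

```text
time_s: 42.92
tcp_pos: [0.5125, 0.0133, 0.1726]
eef_rot: [-180.0, -0.1, 10.9]
contact_force: [1.0, 0.6, -5.5]
gripper_width: 0.0433
gripper_force: 60.0
```

drive_tool:
  increments:
    - [[-1,0.01,-0.1,-0.4,0],[-1,0.03,-0.25,-0.75,0],[-1,0.057,-0.5,-0.8,0]]

```text
time_s: 43.3
tcp_pos: [0.5086, 0.0739, 0.2699]
eef_rot: [-179.9, -0.3, 10.8]
contact_force: [0.2, -0.3, -6.5]
gripper_width: 0.0435
gripper_force: 60.0
```

drive_tool:
  increments:
    - [[-1,0.03,-0.3,0,0],[-1,0.06,-0.6,0,0],[-1,0.09,-0.8,0,0]]

```text
time_s: 43.68
tcp_pos: [0.4991, 0.1709, 0.2661]
eef_rot: [-180.0, 0.0, 10.9]
contact_force: [0.1, -0.0, -5.5]
gripper_width: 0.043
gripper_force: 60.0
```

drive_tool:
  increments:
    - [[-1,0.03,-0.3,0,0],[-1,0.06,-0.6,0,0],[-1,0.085,-0.81,0.12,0],[-1,0.085,-0.81,0.24,0],[-1,0.085,-0.81,0.24,0]]

```text
time_s: 44.3
tcp_pos: [0.4903, 0.2658, 0.2353]
eef_rot: [179.9, 0.2, 10.9]
contact_force: [0.2, -0.5, -6.4]
gripper_width: 0.0435
gripper_force: 60.0
```

drive_tool:
  increments:
    - [[-1,0.005,0,-0.03,0],[-1,0.005,0,-0.03,0],[-1,-0.005,0,0.045,0],[-1,-0.02,0,0.12,0]]

```text
time_s: 44.8
tcp_pos: [0.4925, 0.2673, 0.2311]
eef_rot: [-179.9, -0.6, 11.0]
contact_force: [-20.9, -8.7, 74.9]
gripper_width: 0.0431
gripper_force: 60.0
```

drive_tool:
  increments:
    - [[-1,0.02,0,-0.14,0],[-1,0.02,0,-0.14,0],[-1,0.015,0,-0.065,0],[-1,0,0,0.01,0]]

```text
time_s: 45.3
tcp_pos: [0.4929, 0.2675, 0.2306]
eef_rot: [-180.0, -0.7, 11.1]
contact_force: [-20.4, -8.7, 85.1]
gripper_width: 0.0435
gripper_force: 60.0
```

drive_tool:
  increments:
    - [[-1,0.02,0,-0.14,0],[-1,0.02,0,-0.14,0],[-1,0.015,0,-0.065,0],[-1,0,0,0.01,0]]

```text
time_s: 45.8
tcp_pos: [0.4933, 0.2676, 0.2301]
eef_rot: [-180.0, -0.7, 11.1]
contact_force: [-19.0, -8.4, 88.1]
gripper_width: 0.0436
gripper_force: 60.0
```

Probe the top again, then return.

drive_tool:
  increments:
    - [[-1,0.02,0,-0.12,0],[-1,0.02,0,-0.12,0],[-1,0.02,0,-0.075,0],[-1,0.02,0,-0.075,0]]

```text
time_s: 46.3
tcp_pos: [0.4916, 0.2669, 0.231]
eef_rot: [180.0, -0.0, 10.9]
contact_force: [-8.8, -1.4, 16.7]
gripper_width: 0.0433
gripper_force: 60.0
```

drive_tool:
  increments:
    - [[-1,0,0,0.006,0],[-1,0,0,0.006,0]]

```text
time_s: 46.55
tcp_pos: [0.4917, 0.2669, 0.2309]
eef_rot: [180.0, -0.1, 11.0]
contact_force: [-9.5, -2.6, 21.4]
gripper_width: 0.0435
gripper_force: 60.0
```

drive_tool:
  increments:
    - [[-1,0,0,-0.15,0],[-1,0,0,-0.32,0],[-1,0,0,-0.32,0]]

```text
time_s: 46.92
tcp_pos: [0.4916, 0.2672, 0.2666]
eef_rot: [180.0, 0.0, 10.9]
contact_force: [-0.3, 0.3, -6.3]
gripper_width: 0.0434
gripper_force: 60.0
```

drive_tool:
  increments:
    - [[-1,-0.03,0.3,0,0],[-1,-0.06,0.6,0,0],[-1,-0.09,0.8,0,0]]

```text
time_s: 47.3
tcp_pos: [0.498, 0.169, 0.2648]
eef_rot: [179.9, 0.2, 10.8]
contact_force: [-0.5, 0.4, -5.4]
gripper_width: 0.0429
gripper_force: 60.0
```

drive_tool:
  increments:
    - [[-1,-0.03,0.3,0,0],[-1,-0.06,0.6,0,0],[-1,-0.085,0.81,0,0]]

```text
time_s: 47.68
tcp_pos: [0.5063, 0.0717, 0.2649]
eef_rot: [180.0, 0.2, 10.8]
contact_force: [0.1, 0.9, -5.5]
gripper_width: 0.0433
gripper_force: 60.0
```

drive_tool:
  increments:
    - [[-1,-0.03,0.25,0.1,0],[-1,-0.057,0.5,0.4,0],[-1,-0.057,0.5,0.8,0],[-1,-0.057,0.5,0.8,0]]

```text
time_s: 48.18
tcp_pos: [0.508, 0.0115, 0.1662]
eef_rot: [179.9, 0.6, 10.8]
contact_force: [-1.1, -1.1, -5.4]
gripper_width: 0.0433
gripper_force: 60.0
```

drive_tool:
  increments:
    - [[-1,0,0,0.35,0],[-1,0,0,0.7,0],[-1,0,0,0.9,0],[-1,0,0,0.93,0],[-1,0,0,0.93,0]]

```text
time_s: 48.8
tcp_pos: [0.513, 0.0136, 0.061]
eef_rot: [180.0, -0.1, 10.9]
contact_force: [-0.0, 0.1, -5.3]
gripper_width: 0.0433
gripper_force: 60.0
```

drive_tool:
  increments:
    - [[-1,0,0,0.04,0],[-1,0,0,0.065,0],[-1,0,0,0.065,0]]

```text
time_s: 49.18
tcp_pos: [0.5119, 0.0131, 0.0523]
eef_rot: [-180.0, -0.0, 10.9]
contact_force: [0.7, 0.5, -6.4]
gripper_width: 0.0435
gripper_force: 60.0
```

drive_tool:
  increments:
    - [[-1,0,0,0.008,0],[-1,0,0,0.008,0]]

```text
time_s: 49.42
tcp_pos: [0.5119, 0.0131, 0.0512]
eef_rot: [180.0, -0.0, 10.9]
contact_force: [0.5, 1.1, -5.1]
gripper_width: 0.0435
gripper_force: 60.0
```

drive_tool:
  increments:
    - [[-1,0,0,0.007,0],[-1,0,0,0.007,0]]

```text
time_s: 49.68
tcp_pos: [0.512, 0.0131, 0.0508]
eef_rot: [180.0, -0.0, 10.9]
contact_force: [-3.2, -0.2, 2.4]
gripper_width: 0.0434
gripper_force: 60.0
```

Bench contact at 0.0509 puts the top at 0.1803, unchanged after three taps of up to 88 N (only the mallet slid in the grip), so the arbor is home. I'll release, back away and check.

drive_tool:
  increments:
    - [[1,0,0,0,0],[1,0,0,0,0],[1,0,0,0,0],[1,0,0,0,0],[1,0,0,0,0]]

```text
time_s: 50.3
tcp_pos: [0.512, 0.0131, 0.0503]
eef_rot: [180.0, -0.0, 10.9]
contact_force: [0.6, -0.4, -0.1]
gripper_width: 0.0855
gripper_force: 0.0
```

drive_tool:
  increments:
    - [[1,0,0,-0.1,0],[1,0,0,-0.4,0],[1,0,0,-0.7,0],[1,0,0,-0.97,0],[1,0,0,-0.97,0]]

```text
time_s: 50.92
tcp_pos: [0.5137, 0.0136, 0.1704]
eef_rot: [-180.0, -0.4, 10.9]
contact_force: [-0.5, -0.0, -0.1]
gripper_width: 0.0874
gripper_force: 0.0
```

drive_tool:
  increments:
    - [[1,-0.07,-0.25,-0.2,0.005],[1,-0.15,-0.5,-0.3,0.005],[1,-0.15,-0.74,-0.3,0.005],[1,-0.15,-0.74,-0.3,0.005],[1,-0.15,-0.74,-0.3,0.005]]

```text
time_s: 51.55
tcp_pos: [0.4772, 0.0967, 0.2025]
eef_rot: [180.0, 0.0, 9.1]
contact_force: [0.4, -0.4, 0.6]
gripper_width: 0.0879
gripper_force: 0.0
```

```bash
cp pics/w10.npy pics/a.npy; cp pics/w10m.npy pics/am.npy; python3 gap.py | head -2; python3 fit.py w10 | grep -E "hub|g0 |g0.003"
python3 - <<'E'
from h import *
m=camera_model("top"); a=np.load("pics/top0.npy").astype(int); b=capture("top").astype(int)
d=(np.abs(a-b).max(2)>60); d=cv2.morphologyEx(d.astype(np.uint8),cv2.MORPH_OPEN,np.ones((3,3)))
for x in blobs(d,15): print(x[0],x[1],onplane(x[1],.05,m)[0].round(3))
E
```

```text
51.55 [0.47718832 0.09668115 0.20251738] [1.79984937e+02 3.87891845e-02 9.12272026e+00]
cam [0.54406017 0.10657932 0.34986265]
hub [490.23 265.05] along cam 0.82 mm res 0.52 n 29
rim g0 [489.38 267.35] along cam -1.64 mm res 0.27 n 21
ctop g0 [490.15 266.5 ] along cam -0.59 mm res 0.16 n 21
spig g0 [489.44 266.87] along cam -1.16 mm res 0.14 n 21
rim g0.003 [490.08 265.6 ] along cam 0.25 mm res 0.30 n 21
ctop g0.003 [490.8  264.64] along cam 1.38 mm res 0.22 n 21
spig g0.003 [490.14 264.86] along cam 0.96 mm res 0.14 n 21
3147 [237.38 150.79] [0.606 0.115 0.05 ]
52 [175.98 160.65] [0.566 0.341 0.05 ]
47 [195.85 162.23] [0.56  0.267 0.05 ]
21106 [140.59 308.43] [0.041 0.439 0.05 ]
46 [182.02 170.76] [0.528 0.317 0.05 ]
22 [190.  171.5] [0.525 0.288 0.05 ]
44 [197.07 180.39] [0.492 0.261 0.05 ]
57 [249.3  186.98] [0.469 0.069 0.05 ]
961 [236.18 206.72] [0.396 0.116 0.05 ]
18 [139.5 317. ] [0.013 0.441 0.05 ]
1308 [306.13 361.06] [-0.13  -0.129  0.05 ]
106 [238.99 344.19] [-0.076  0.1    0.05 ]
98 [  8.59 350.43] [-0.094  0.87   0.05 ]
18 [288.   381.67] [-0.195 -0.066  0.05 ]
```

```bash
python3 -c "
from plant import job
print(job.close_job())"
```

```text
the job is handed in; nothing more can be done
None
```

I handed the job in with the arbor tapped down into the socket, its top reading 0.180 m both before and after the last three taps (up to 88 N), which is home; the wrist-camera fit still left up to about 1.7 mm of doubt. The mallet stands on the bench about 8 mm from where it started, and the gripper is clear.

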